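Prove the dosing scale and weigh out the wash tablets

ROBOT

A 6-joint arm with a two-finger parallel gripper is mounted at the origin on the work surface. World frame = base frame: x ahead of the robot, y to its left, z up, the work surface at z = 0. Lengths are in m, angles in degrees, forces in N, time in s.
With the tool pointing down it reaches from about 0.25 to 0.85 m from the base axis. Payload 12.5 kg.
Tool frame: the origin (TCP) lies between the finger pads; the fingertips stand 22 mm ahead of it and the grasp point (between the pads) lies 3 mm ahead of it; z points along the fingers, y is the line along which they close (so a half turn about z gives the same grasp; the last joint's range is limited). The gripper opens to 93 mm and grips with 3 to 60 N. Pads are 15 mm wide; open, the fingers measure 128 mm over their backs; the gripper's body (75 mm by 188 mm) begins 65 mm behind the grasp point.
Start: joints at [67.059, 20.094, 94.641, -0, 65.266, -4.847], TCP at [0.171, 0.523, 0.241] pointing down, gripper open.
Joint ranges: [-157.81, 157.81], [-45, 120.19], [0.68, 151.7], [-89.99, 269.99], [4.06, 180], [-164.3, 164.3]. Speed limits (degrees/s): [127.2, 127.2, 159.86, 180, 180, 180].

INTERFACE

Orientations are given as a 3x3 rotation matrix whose columns are the frame's x, y, z axes.
In Python, from plant import status, grab_frame, calibration, job gives the robot as it stands.
- The arm moves only by the shell command python3 -m inch 'ROWS'. ROWS is JSON, a list that holds one entry, the list of rows, each a list of 7 numbers: the shift along the tool's x, y, z in cm, then the turn, a rotation vector about the tool's x, y, z in rad, then the finger opening in cm, from 0 to 9.3. In form: [[[dx, dy, dz, ax, ay, az, gripper], ...]]. A call has 1 to 8 rows; each row is the pose to reach, as a shift and turn from the pose commanded when the call began, along the tool's axes at that moment; what a row does not reach only later rows make up. A row lasts 1/12 s, in which the tool goes at most 41.7 mm and 7.16 degrees, less where a joint would pass 70% of its speed; a pose out of reach is approached as far as the arm can. A call with a gripper value outside its range is refused whole. The fingers move at their own pace and stop on an object; the grip force is fixed at half the most. Time passes only in rows, so rows that repeat a pose let the fingers close. It gives the time, the measured TCP pose, the force, the opening and the grip force at its end, in the units of the state.
- status.read_state(): the state, without advancing time (a new reading comes with each control period).
- grab_frame(name): name is "scene" or "side" or "wrist"; returns (picture, depth): 480x640x3 uint8, red, green, blue; 480x640 float32, m along the optical axis (not along the pixel's ray), 0 where there is no reading.
- calibration(name): a dict with "camera_matrix" (3x3 intrinsics, pixels), "k1" (the pictures are not rectified: a ray, as slopes to the right and down, at radius r is drawn at 1 + k1 r^2 times it, then the intrinsics apply), "R" (3x3) and "t" (3): a world point X has camera coordinates R X + t; the wrist camera has in their place "hand_eye" (4x4, takes a point from camera to tool coordinates, whose origin is the TCP and whose axes are the flange's). Camera axes: x right, y down, z forward; pixel columns grow to the right and rows downward; lengths in m; the calibration is good to about 2 mm. A picture is of the moment at which its call begins: read the wrist's pose just before it. calibration takes no time and is no camera call.
- job.close_job(): hands the job in; it is judged then, once.
The state is a dict: "t": time; "joints": joint angles; "joint_velocities": joint speeds; "effort": joint torques, N m; "tcp_pos": TCP position; "orientation": TCP orientation; "ft_force": force on the tool from outside, world axes, zero at the start; "ft_torque": the same for the moment, N m; "grip_width": finger opening in m; "grasp_force": force on a finger pad.
Only numpy, scipy, OpenCV 4.12 (cv2) and the standard library are available. Lean on these libraries where they do the work, as an engineer would, in place of code of your own. Each camera call takes 0.05 s, during which the arm holds its last target. There are 200 camera calls.

TASK

Take the two left-over tablets off the dosing scale's pan and, with the pan empty, prove the scale's spring: draw its pull bar out until its pointer is level with the clip on the rule, hold it there for two seconds, then let the bar go fully home. Now weigh out the dose by laying tablets on the pan until its pointer stands between the two lines on the post, and put all the tablets left over in the wooden tray. Leave everything else on the counter where it is.

Things in the scene. Friction and masses are not known exactly. Their poses are not given: they have to be found in the camera images.
- pull_knob (a point): Grip point of the scale's pull bar: a black upright round knob, 20 mm diameter, top 92 mm above the counter, free from 45 mm up, on the end of a flat steel bar that slides level out of the low white housing (whose wall is 55 mm off the knob's side at home). The point is on the knob's axis 80 mm above the counter. The bar slides out along this point's own -y axis (z up).
- pull (a joint): How far the pull bar is out, m: 0 home, 0.110 end stop. A spring draws it home (0.7 N at home, 7 N at 0.1 m); it is damped, so let go it glides home by itself in about two seconds.
- pull_pointer (a point): Tip of the dark pointer carried by the pull bar over the rule beside it, 34 mm to the +x side of the knob's axis; moves with the bar.
- length_clip: Small black clip with an upright 3 mm blade, set somewhere along the rule beside the pull bar (it does not stop the bar); origin at its line. Its y axis runs along the bar, +y towards the housing. The bar is at the marked length when the bar's pointer is level with it (pointer's y in this frame is 0), 45 to 85 mm from home.
- pan_floor (a point): Centre of the scale pan's floor (top surface); z up, x away from the robot at yaw 0, y to its left. The steel pan is 170 mm (x) by 180 mm (y) inside, rim 8 mm high, 4 mm thick; empty, its floor is 128 mm above the counter. Below it is the housing, 150 by 170 mm, 66 mm high.
- pan (a joint): How far the sprung pan is pressed down, m: 0 empty, 0.056 bottom. Spring of 66 N/m: each tablet lowers it about 8 mm (7 to 9.5 mm).
- pan_pointer (a point): Tip of the black pointer that sticks out from the pan's +y side and moves with it in front of (+x side of) the white scale post. The post is 12 by 24 mm, 135 mm high, its centre at x +60, y +118 mm from the pan's centre.
- band_clip: Black clip on the scale post with two level bars, 12 mm apart, one 6 mm above and one 6 mm below its origin. The weight is right when the tip of the pan pointer is between them in height. Its height differs from start to start; 3 to 5 tablets are needed.
- tray: Wooden open tray on the counter to the left, 220 mm (x) by 170 mm (y) outside, 22 mm high, walls and floor 5 mm; origin under its centre. The tablets left over go in here.
- tablet0: Pale pressed detergent tablet, square, 44 by 44 by 24 mm high, about 55 g; origin at the centre of its underside, z up. At the start it lies on the scale pan.
- tablet1: Pale pressed detergent tablet, square, 44 by 44 by 24 mm high, about 55 g; origin at the centre of its underside, z up. At the start it lies on the scale pan.
- tablet2: Pale pressed detergent tablet, square, 44 by 44 by 24 mm high, about 55 g; origin at the centre of its underside, z up. At the start it lies on the counter to the right, or is absent.
- tablet3: Pale pressed detergent tablet, square, 44 by 44 by 24 mm high, about 55 g; origin at the centre of its underside, z up. At the start it lies on the counter to the right, or is absent.
- tablet4: Pale pressed detergent tablet, square, 44 by 44 by 24 mm high, about 55 g; origin at the centre of its underside, z up. At the start it lies on the counter to the right, or is absent.
- tablet5: Pale pressed detergent tablet, square, 44 by 44 by 24 mm high, about 55 g; origin at the centre of its underside, z up. At the start it lies on the counter to the right, or is absent.
- tablet6: Pale pressed detergent tablet, square, 44 by 44 by 24 mm high, about 55 g; origin at the centre of its underside, z up. At the start it lies on the counter to the right, or is absent.
- tablet7: Pale pressed detergent tablet, square, 44 by 44 by 24 mm high, about 55 g; origin at the centre of its underside, z up. At the start it lies on the counter to the right, or is absent.
- tablet8: Pale pressed detergent tablet, square, 44 by 44 by 24 mm high, about 55 g; origin at the centre of its underside, z up. At the start it lies on the counter to the right, or is absent.
- detergent: White bottle, 72 mm diameter, 210 mm high, origin at its foot; leave alone.
- jar: Glass jar with steel lid, 64 mm diameter, 85 mm high, origin at its foot; leave alone.
- brush: Scrubbing brush lying on the counter, origin about its middle; leave alone.
- peg_a: Wooden clothes peg lying on the counter, 75 mm long, 10 mm high; leave alone.
- peg_b: Another clothes peg, the same; leave alone.
- mug: White mug, 80 mm diameter, 90 mm high, origin at its foot; leave alone.

How it is judged:
By the outcome, as a careful person would: the job done as asked, in the order asked, and still so for the second after the job is handed in, with the robot touching nothing.
Of tablet2, tablet3, tablet4, tablet5, tablet6, tablet7, tablet8 only 4 to 7 are there at a start; the rules pass over those that are not, and their reading is None.
At some moment in a run one of tablet0, tablet1, tablet2, tablet3, tablet4, tablet5, tablet6, tablet7, tablet8 may be knocked a few centimetres aside while the robot is not near it.
Once in a run the grip may slacken for a moment while it holds something.
It also fails if it takes over 210 s, if anything falls off the work surface, if the arm or the gripper's body presses on something with over 40 N, if the wrist force passes 120 N, or if a joint passes its speed limit or range.

## Working session

There is one attempt and no reset: what is moved stays moved. The work goes in short steps, Python scripts to look and compute and a shell command to move; the robot and the scene stay as the last step left them, time stands still between calls to the robot, and variables do not carry over. Pictures are saved under pics/ and viewed, at most 14 in all, crops included, and the job is handed in when it is done.

```bash
ls; mkdir -p pics; python3 - <<'E'
from plant import status, grab_frame, calibration, job
import cv2,numpy as np
s=status.read_state();print(s)
for n in("scene","side"):
    p,d=grab_frame(n);cv2.imwrite(f"pics/{n}0.png",p[:,:,::-1]);np.save(f"pics/{n}0d.npy",d);print(n,calibration(n),(d>0).mean())
print(calibration("wrist"))
E
```

```text
pics
{'t': 0.0, 'joints': array([ 6.70599269e+01,  2.01254264e+01,  9.46778406e+01,  1.22036180e-03,
        6.52657941e+01, -4.84779827e+00]), 'joint_velocities': array([-0.00412353, -0.0418094 ,  0.03258588,  0.06207659, -0.01877016,
        0.08035367]), 'effort': array([ 1.68753719e-03, -4.97315061e+01, -2.85250586e+01,  6.99726306e-02,
        2.56348983e-02, -5.13936686e-05]), 'tcp_pos': array([0.17064943, 0.52251122, 0.2400851 ]), 'orientation': array([[-9.50554810e-01,  3.10556460e-01, -4.87619966e-04],
       [ 3.10556819e-01,  9.50554179e-01, -1.10247666e-03],
       [ 1.21127947e-04, -1.19939820e-03, -9.99999273e-01]]), 'ft_force': array([-0.20695286, -0.38075536,  0.21533953]), 'ft_torque': array([ 0.0469045 ,  0.00017538, -0.0205509 ]), 'grasp_force': 0.0, 'grip_width': 0.09302598348801865}
scene {'camera_matrix': array([[545.39356005,   0.        , 322.03999708],
       [  0.        , 545.39356005, 242.77279847],
       [  0.        ,   0.        ,   1.        ]]), 'k1': -0.16316947744793442, 'R': array([[-0.33450898,  0.94216294,  0.02080236],
       [ 0.67326828,  0.2
[... 427 characters left out ...]
52077913, -0.64487527],
       [ 0.47099344,  0.440489  , -0.764287  ]]), 't': array([-0.41521255,  0.35660974,  0.70144976])} 0.9962532552083333
{'camera_matrix': array([[413.31383418,   0.        , 323.68373846],
       [  0.        , 413.31383418, 244.94532123],
       [  0.        ,   0.        ,   1.        ]]), 'k1': 0.023259208742007948, 'hand_eye': array([[-6.09807598e-04, -9.63247302e-01, -2.68615455e-01,
         7.54056949e-02],
       [ 9.99999811e-01, -5.65296811e-04, -2.43049508e-04,
         6.43979636e-04],
       [ 8.22693235e-05, -2.68615552e-01,  9.63247465e-01,
        -1.43798858e-01],
       [ 0.00000000e+00,  0.00000000e+00,  0.00000000e+00,
         1.00000000e+00]])}
```

View pics/scene0.png

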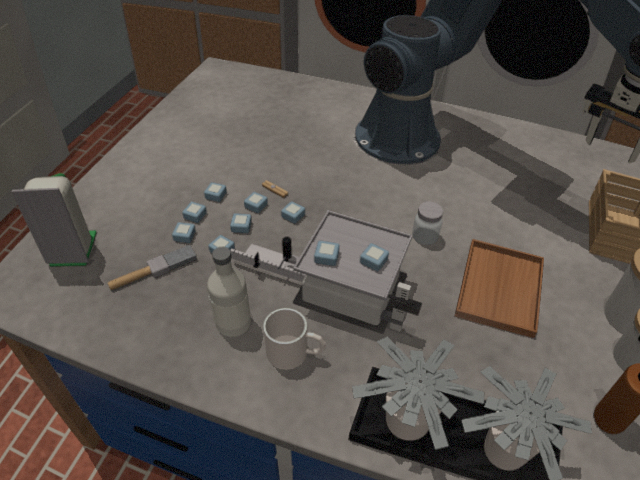

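View pics/side0.png

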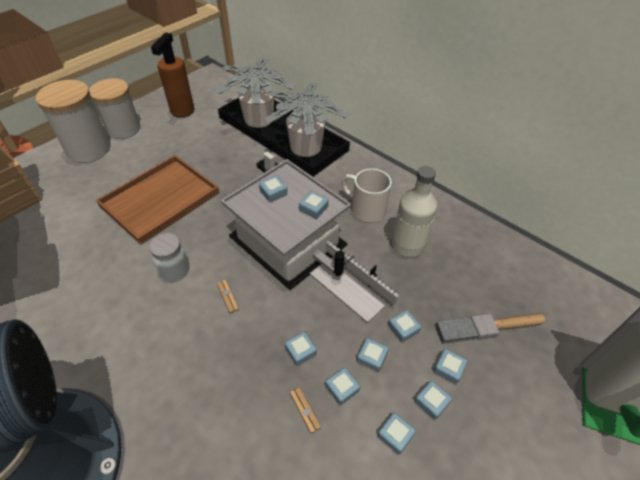

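```bash
cat > h.py <<'E'
import cv2,numpy as np
from plant import status, grab_frame, calibration
def cam(n,st=None):
    c=calibration(n)
    if n!="wrist":
        R=np.array(c["R"]);t=np.array(c["t"]);return c,R.T,-R.T@t
    T=np.eye(4);T[:3,:3]=st["orientation"];T[:3,3]=st["tcp_pos"];M=T@c["hand_eye"];return c,M[:3,:3],M[:3,3]
def ray(C,uv):
    c=C[0];d=np.array([c["k1"],0,0,0.])
    n=cv2.undistortPoints(np.float64(uv).reshape(-1,1,2),c["camera_matrix"],d).reshape(-1,2)
    r=np.c_[n,np.ones(len(n))]@C[1].T;return r
def plane(C,uv,z):
    r=ray(C,uv);return C[2]+r*((z-C[2][2])/r[:,2])[:,None]
def two(C1,u1,C2,u2):
    a=ray(C1,[u1])[0];b=ray(C2,[u2])[0]
    s=np.linalg.lstsq(np.c_[a,-b],C2[2]-C1[2],rcond=None)[0]
    p,q=C1[2]+s[0]*a,C2[2]+s[1]*b;return (p+q)/2,np.linalg.norm(p-q)
def proj(C,X):
    R=C[1].T;rv,_=cv2.Rodrigues(R);c=C[0]
    return cv2.projectPoints(np.float64(X).reshape(-1,3),rv,-R@C[2],c["camera_matrix"],np.array([c["k1"],0,0,0.]))[0].reshape(-1,2)
def tabs(C,im,zf=lambda u:0.024,amin=25):
    """tablets by blue rim+cream top -> top-face centres (world), yaw"""
    hsv=cv2.cvtColor(im,cv2.COLOR_RGB2HSV);m=cv2.inRange(hsv,(92,50,60),(112,255,255))
    m=cv2.morphologyEx(m,cv2.MORPH_CLOSE,np.ones((7,7)))
    k,l,s,ce=cv2.connectedComponentsWithStats(m);out=[]
    for i in range(1,k):
        if s[i,4]<amin*4: continue
        reg=(cv2.dilate((l==i).astype(np.uint8),np.ones((3,3)))>0)
        cr=cv2.inRange(hsv,(15,8,120),(45,140,255))*reg
        kk,ll,ss,cc=cv2.connectedComponentsWithStats(cr)
        if kk<2: continue
        j=1+ss[1:,4].argmax()
        if ss[j,4]<amin: continue
        out.append((cc[j],ss[j,4],(ll==j).astype(np.uint8)))
    return out
E
python3 - <<'E'
from h import *
for n in("scene","side"):
    im=cv2.imread(f"pics/{n}0.png")[:,:,::-1].copy();d=np.load(f"pics/{n}0d.npy");C=cam(n)
    for c,a,m in tabs(C,im):
        u,v=c.astype(int);r=ray(C,[c])[0];c3=d[v,u]
        X=C[2]+r*c3
        z=0.14 if X[2]>0.07 else 0.024
        P=plane(C,c,z)[0];q=cv2.findContours(m,0,1)[0][0].reshape(-1,2)
        W=plane(C,q,z)[:,:2];b=cv2.minAreaRect((W*1000).astype(np.float32))
        print(n,c.round(1),a,"depthX",X.round(3),"P",P.round(3),b[1],round(b[2],1))
s=cv2.imread("pics/scene0.png")[190:340,210:430];cv2.imwrite("pics/c1.png",cv2.resize(s,None,fx=3.6,fy=3.6,interpolation=2))
s=cv2.imread("pics/side0.png")[130:330,200:430];cv2.imwrite("pics/c2.png",cv2.resize(s,None,fx=3,fy=3,interpolation=2))
E
```

```text
(no output)
```

View pics/c1.png

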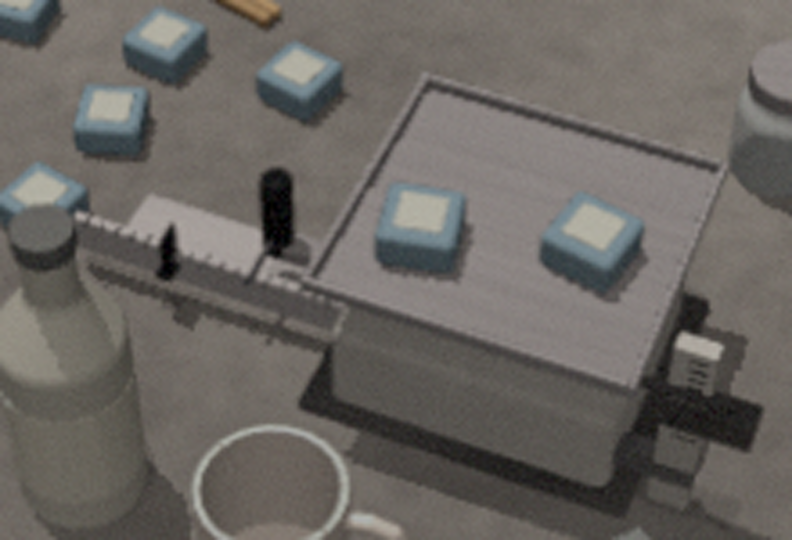

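View pics/c2.png

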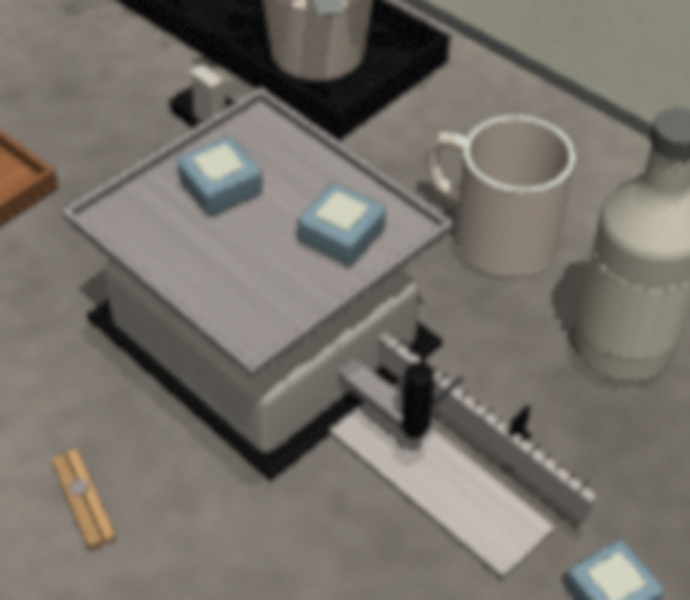

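```bash
python3 - <<'E'
import cv2
for n,pts in(("scene",[(327,243),(327,248),(327,258),(240,220),(240,230)]),("side",[(274,184),(275,197),(301,344),(300,358)])):
    h=cv2.cvtColor(cv2.imread(f"pics/{n}0.png"),cv2.COLOR_BGR2HSV)
    for u,v in pts: print(n,u,v,h[v,u])
E
```

```text
scene 327 243 [ 94  26 147]
scene 327 248 [ 24  22 176]
scene 327 258 [ 98  48 100]
scene 240 220 [ 28  20 178]
scene 240 230 [100  52  74]
side 274 184 [ 31  25 211]
side 275 197 [98 57 90]
side 301 344 [ 34  25 213]
side 300 358 [ 98  54 151]
```

```bash
sed -i 's/(92,50,60),(112,255,255)/(85,32,45),(112,255,255)/; s/(15,8,120),(45,140,255)/(12,8,135),(60,140,255)/; s/np.ones((7,7))/np.ones((5,5))/' h.py
cat > meas.py <<'E'
from h import *
import sys
def measure(n,im,C,d=None,zpan=None):
    res=[]
    for c,a,m in tabs(C,im):
        u,v=c.astype(int);z=0.024
        if d is not None:
            X=C[2]+ray(C,[c])[0]*d[v,u];z=X[2]
            z=0.024 if z<0.045 else z
            if 0.02<X[2]<0.036: z=0.024
        P=plane(C,c,z)[0];q=max(cv2.findContours(m,0,1)[0],key=len).reshape(-1,2)
        b=cv2.minAreaRect((plane(C,q,z)[:,:2]*1000).astype(np.float32))
        res.append((c,a,P,b));print(n,c.round(1),a,P.round(4),np.round(b[1],0),round(b[2],1))
    return res
E
python3 - <<'E'
from meas import *
for n in("scene","side"):
    im=cv2.imread(f"pics/{n}0.png")[:,:,::-1].copy();d=np.load(f"pics/{n}0d.npy");C=cam(n)
    measure(n,im,C,d)
a,b=cam("scene"),cam("side")
f1=lambda u,v:(u/3.6+210,v/3.6+190)
f2=lambda u,v:(u/3+200,v/3+130)
for k,p,q in(("knobtop",(276,173),(419,368)),("cliptop",(169,226),(528,408)),("clipbase",(168,275),(519,432)),("panNearR",(427,77),(68,212)),
 ("panFarR",(312,280),(257,368)),("panNearL",(722,168),(262,93)),("panFarR?",(312,280),(450,224))):
    print(k,*two(a,f1(*p),b,f2(*q)))
E
```

```text
knobtop [ 0.57564969 -0.10795988  0.09529591] 0.0012121268239163516
cliptop [ 0.61430686 -0.16364693  0.06752817] 0.007092590687309414
clipbase [ 0.61989762 -0.16085534  0.03191145] 0.0006947499330755919
panNearR [0.4942921  0.01601531 0.17940812] 0.12877837445199633
panFarR [ 0.5613962  -0.0424809   0.03399847] 0.09519452150055077
panNearL [0.61054971 0.11142752 0.19180845] 0.08317592598679745
panFarR? [ 0.66552617 -0.05292101  0.11839554] 0.006659089336633677
```

```bash
python3 - <<'E'
s=open("h.py").read()
s=s.replace('reg=(cv2.dilate((l==i).astype(np.uint8),np.ones((3,3)))>0)','reg=cv2.fillConvexPoly(np.zeros(m.shape,np.uint8),cv2.convexHull(np.argwhere(l==i)[:,::-1].astype(np.int32)),1)')
open("h.py","w").write(s)
E
python3 - <<'E'
from meas import *
for n in("scene","side"):
    im=cv2.imread(f"pics/{n}0.png")[:,:,::-1].copy();d=np.load(f"pics/{n}0d.npy");C=cam(n)
    measure(n,im,C,d)
a,b=cam("scene"),cam("side")
f1=lambda u,v:(u/3.6+210,v/3.6+190)
f2=lambda u,v:(u/3+200,v/3+130)
for k,p,q in(("NR",(427,77),(257,368)),("NL",(722,168),(68,212)),("FR",(312,280),(450,224)),("FL",(635,383),(262,93))):
    print(k,*two(a,f1(*p),b,f2(*q)))
E
```

```text
scene [214.4 187.9] 66 [ 0.4121 -0.3714  0.024 ] [26. 25.] 2.9
scene [255.3 198.2] 73 [ 0.4117 -0.259   0.024 ] [23. 26.] 79.6
scene [182.7 228.3] 88 [ 0.5672 -0.3737  0.024 ] [26. 26.] 9.5
scene [292.6 208.3] 82 [ 0.4134 -0.16    0.024 ] [26. 26.] 74.3
scene [240.3 219. ] 84 [ 0.4917 -0.2613  0.024 ] [26. 26.] 12.9
scene [220.7 242.5] 90 [ 0.5767 -0.2695  0.024 ] [25. 26.] 78.8
scene [326.6 248.4] 129 [ 0.6143 -0.0069  0.1401] [26. 26.] 7.8
scene [374.6 252.4] 131 [0.5911 0.0834 0.1395] [26. 25.] 75.1
side [272.3 183.7] 116 [0.5907 0.0838 0.1377] [26. 26.] 75.4
side [313.5 199.9] 124 [ 0.6119 -0.0085  0.1396] [26. 24.] 7.7
side [405.1 322.1] 175 [ 0.5796 -0.2679  0.024 ] [25. 26.] 74.6
side [300.1 344.7] 190 [ 0.4154 -0.1583  0.024 ] [25. 25.] 74.0
side [373.  351.1] 195 [ 0.4938 -0.2601  0.024 ] [26. 25.] 14.5
side [451.6 362.6] 211 [ 0.5692 -0.3719  0.024 ] [26. 26.] 9.5
side [342.5 382.7] 225 [ 0.4138 -0.2579  0.024 ] [25. 26.] 78.7
side [434.2 396.5] 244 [ 0.4987 -0.3826  0.024 ] [25. 26.] 86.7
side [107.4 465.5] 142 [ 0.0795 -0.0833  0.024 ] [21. 18.] 59.8
side [397.1 430.2] 276 [ 0.4139 -0.3696  0.024 ] [25. 26.] 1.3
NR [ 0.49347449 -0.04636332  0.11939638] 0.004880560572571099
NL [0.50272827 0.1371283  0.11819765] 0.0007417306548524072
FR [ 0.66552617 -0.05292101  0.11839554] 0.006659089336633677
FL [0.67405889 0.12878534 0.11968087] 0.0052844347851087
```

```bash
python3 - <<'E'
from meas import *
a,b=cam("scene"),cam("side")
print("cams",a[2],b[2])
print("tray",plane(a,[(473,242),(545,255),(534,332),(457,313)],.022).round(3),plane(b,[(97,200),(175,157),(218,189),(143,240)],.022).round(3))
f1=lambda u,v:(u/3.6+210,v/3.6+190)
f2=lambda u,v:(u/3+200,v/3+130)
print("bottlecap",two(a,f1(42,225),b,f2(675,120)))
print("mug rim",two(a,f1(271,470),b,f2(517,155)),"jar lid",two(a,(430,212),b,(165,246)))
E
python3 -m inch '[[[0,0,-3,0,0,0.125,7],[0,0,-4,0,0,0.25,7],[0,0,-4,0,0,0.375,7],[0,0,-4,0,0,0.5,7],[0,0,-4,0,0,0.625,7],[0,0,-4,0,0,0.75,7],[0,0,-4,0,0,0.875,7],[0,0,-4,0,0,1.0,7]]]'
```

```text
cams [1.30694333 0.21268608 0.90793526] [ 0.15231851 -0.42689925  0.76561076]
tray [[0.369 0.269 0.022]
 [0.35  0.437 0.022]
 [0.58  0.429 0.022]
 [0.585 0.269 0.022]] [[0.361 0.431 0.022]
 [0.573 0.425 0.022]
 [0.572 0.258 0.022]
 [0.364 0.253 0.022]]
bottlecap (array([ 0.75266632, -0.15371938,  0.21178326]), np.float64(0.0016826496156936918))
mug rim (array([ 0.77130962, -0.03203782,  0.09389829]), np.float64(0.0023671192347599025)) jar lid (array([0.36859026, 0.15771925, 0.07839526]), np.float64(0.0003072243222906447))
t: 0.77
tcp_pos: [0.1707, 0.5226, 0.2803]
orientation: [[-0.246, 0.969, -0.0], [0.969, 0.246, -0.001], [-0.001, -0.0, -1.0]]
ft_force: [-0.0, 0.1, -0.7]
grip_width: 0.0701
grasp_force: 0.0
```

```bash
cat > go.py <<'E'
import sys,numpy as np
from scipy.spatial.transform import Rotation as Ro
from plant import status
def plan(wps):
    s=status.read_state();p=np.array(s["tcp_pos"]);R=np.array(s["orientation"])
    for x,y,z,h in wps:
        h=np.radians(h);T=np.array([[np.cos(h),np.sin(h),0],[np.sin(h),-np.cos(h),0],[0,0,-1]])
        d=R.T@(np.array([x,y,z])-p)*100;w=Ro.from_matrix(R.T@T).as_rotvec()
        print("d",d.round(2),"w",w.round(3)," dist",np.linalg.norm(d).round(1));p=np.array([x,y,z]);R=T
a=list(map(float,sys.argv[1:]))
plan([a[i:i+4] for i in range(0,len(a),4)])
E
python3 go.py 0.613 -0.0077 0.24 7.8
```

```text
d [-62.29  29.81   4.05] w [0.000e+00 1.000e-03 1.683e+00]  dist 69.2
```

```bash
python3 -m inch '[[[-29,14,2,0,0,0.98,7],[-29,14,2,0,0,0.98,7],[-29,14,2,0,0,0.98,7],[-29,14,2,0,0,0.98,7],[-29,14,2,0,0,0.98,7],[-29,14,2,0,0,0.98,7],[-29,14,2,0,0,0.98,7],[-29,14,2,0,0,0.98,7]]]'; python3 go.py 0.613 -0.0077 0.24 7.8
```

```text
t: 1.43
tcp_pos: [0.3807, 0.2751, 0.2604]
orientation: [[0.669, 0.744, -0.0], [0.744, -0.669, -0.0], [-0.0, 0.0, -1.0]]
ft_force: [-0.2, -0.1, 0.4]
grip_width: 0.0697
grasp_force: 0.0
d [-5.49 36.18  2.05] w [0.    0.    0.702]  dist 36.7
```

```bash
python3 -m inch '[[[-4.9,32,2,0,0,0.702,7],[-4.9,32,2,0,0,0.702,7],[-4.9,32,2,0,0,0.702,7],[-4.9,32,2,0,0,0.702,7],[-4.9,32,2,0,0,0.702,7],[-4.9,32,2,0,0,0.702,7],[-4.9,32,2,0,0,0.702,7],[-4.9,32,2,0,0,0.702,7]]]'; python3 go.py 0.613 -0.0077 0.2 7.8; python3 - <<'E'
from meas import *
s=status.read_state();im,d=grab_frame("wrist");cv2.imwrite("pics/w1.png",im[:,:,::-1]);np.save("pics/w1d.npy",d);C=cam("wrist",s)
measure("wrist",im,C,d)
E
```

```text
t: 2.1
tcp_pos: [0.5877, 0.026, 0.2401]
orientation: [[0.99, 0.142, -0.0], [0.142, -0.99, -0.0], [-0.0, 0.0, -1.0]]
ft_force: [0.3, 0.5, -1.0]
grip_width: 0.0696
grasp_force: 0.0
d [2.03 3.69 4.  ] w [0.    0.    0.006]  dist 5.8
wrist [381.1 222.2] 1600 [ 0.6118 -0.0051  0.1365] [26. 26.] 8.1
wrist [230.9 236.3] 1621 [0.5897 0.0852 0.1359] [26. 26.] 76.1
wrist [633.5 271.4] 304 [ 0.5764 -0.2591  0.024 ] [30. 14.] 19.5
```

View pics/w1.png

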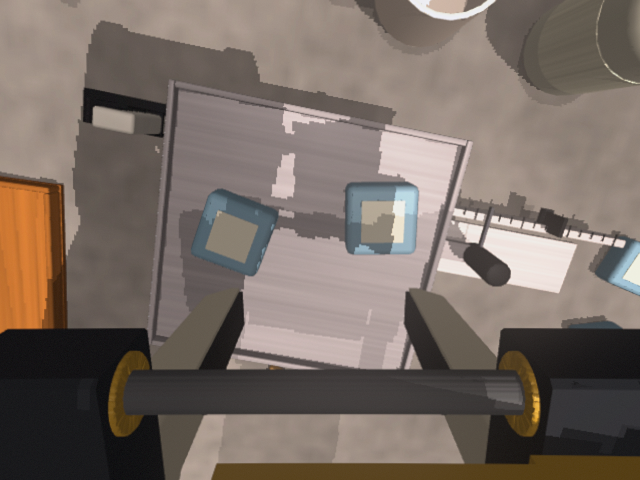

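```bash
python3 go.py 0.6123 -0.0063 0.18 8 0.6123 -0.0063 0.1435 8; python3 -m inch '[[[2.0,3.5,3,0,0,0.004,6],[2.0,3.5,6,0,0,0.004,6],[2.0,3.5,6,0,0,0.004,6]]]';python3 go.py 0.6123 -0.0063 0.1435 8
```

```text
d [1.8  3.17 5.95] w [ 0.001 -0.     0.001]  dist 7.0
d [0.   0.   3.65] w [0. 0. 0.]  dist 3.6
t: 2.4
tcp_pos: [0.6091, -0.0045, 0.1744]
orientation: [[0.99, 0.137, -0.009], [0.137, -0.991, 0.001], [-0.009, -0.002, -1.0]]
ft_force: [-0.7, 0.6, -1.5]
grip_width: 0.0605
grasp_force: 0.0
d [0.32 0.23 3.09] w [-0.002  0.009 -0.002]  dist 3.1
```

```bash
python3 -m inch '[[[0,0,0.5,0,0,0,6],[0,0,0.5,0,0,0,6]]]';python3 go.py 0.6123 -0.0063 0.1435 8
```

```text
t: 2.57
tcp_pos: [0.6109, -0.0024, 0.1762]
orientation: [[0.99, 0.14, -0.0], [0.14, -0.99, 0.0], [-0.0, -0.0, -1.0]]
ft_force: [-0.2, -0.0, -0.6]
grip_width: 0.0599
grasp_force: 0.0
d [0.08 0.4  3.27] w [-0.     0.     0.001]  dist 3.3
```

```bash
python3 -m inch '[[[0.1,0.4,1.5,0,0,0,6],[0.1,0.4,3.2,0,0,0,6],[0.1,0.4,3.2,0,0,0,3.5],[0.1,0.4,3.2,0,0,0,3.5],[0.1,0.4,3.2,0,0,0,3.5],[0.1,0.4,3.2,0,0,0,3.5],[0.1,0.4,-3,0,0,0,3.5],[0.1,0.4,-6,0,0,0,3.5]]]';python3 go.py 0.41 0.31 0.21 0 
```

```text
t: 3.23
tcp_pos: [0.6117, -0.0067, 0.2272]
orientation: [[0.99, 0.14, -0.004], [0.14, -0.99, 0.0], [-0.004, -0.001, -1.0]]
ft_force: [0.5, 0.1, 0.9]
grip_width: 0.0437
grasp_force: 30.0
d [-15.55 -34.18   1.81] w [-0.001  0.004  0.14 ]  dist 37.6
```

```bash
python3 - <<'E'
from h import *
print(plane(cam("scene"),[(590,252),(592,200)],0).round(3))
E
python3 go.py 0.539 0.312 0.1 0; python3 -m inch '[[[-11.5,-30.4,6,0,0,0.14,3.5],[-11.5,-30.4,6,0,0,0.14,3.5],[-11.5,-30.4,6,0,0,0.14,3.5],[-11.5,-30.4,6,0,0,0.14,3.5],[-11.5,-30.4,10,0,0,0.14,3.5],[-11.5,-30.4,10,0,0,0.14,3.5],[-11.5,-30.4,12,0,0,0.14,3.5],[-11.5,-30.4,12,0,0,0.14,3.5]]]'; python3 -m inch '[[[0,0,0,0,0,0,3.5],[0,0,0,0,0,0,3.5]]]';python3 go.py 0.539 0.312 0.0385 0
```

```text
[[ 0.275  0.553 -0.   ]
 [ 0.07   0.56   0.   ]]
d [ -2.71 -32.57  12.76] w [-0.001  0.004  0.14 ]  dist 35.1
t: 3.9
tcp_pos: [0.4634, 0.2664, 0.1179]
orientation: [[1.0, 0.0, 0.003], [0.0, -1.0, 0.001], [0.003, -0.001, -1.0]]
ft_force: [1.6, 0.1, -0.7]
grip_width: 0.0438
grasp_force: 30.0
t: 4.07
tcp_pos: [0.463, 0.2657, 0.1172]
orientation: [[1.0, 0.003, -0.001], [0.003, -1.0, -0.0], [-0.001, 0.0, -1.0]]
ft_force: [0.0, -0.1, 0.3]
grip_width: 0.0438
grasp_force: 30.0
d [ 7.62 -4.61  7.86] w [0.    0.001 0.003]  dist 11.9
```

```bash
python3 -m inch '[[[3.8,-2.3,1,0,0,0,3.5],[7.6,-4.6,2,0,0,0,3.5],[7.6,-4.6,5,0,0,0,3.5],[7.6,-4.6,7.9,0,0,0,3.5],[7.6,-4.6,7.9,0,0,0,3.5],[7.6,-4.6,7.9,0,0,0,5.2],[7.6,-4.6,7.9,0,0,0,5.2],[7.6,-4.6,7.9,0,0,0,5.2]]]'; python3 -m inch '[[[0,0,-3,0,0,0,5.2],[0,0,-7,0,0,0,6],[0,0,-11,0,0,0,6],[0,0,-15,0,0,0,6],[0,0,-15,0,0,0,6]]]';python3 go.py 0.5903 0.0845 0.19 -15
```

```text
t: 4.73
tcp_pos: [0.5408, 0.3103, 0.0402]
orientation: [[1.0, -0.001, 0.002], [-0.001, -1.0, 0.001], [0.002, -0.001, -1.0]]
ft_force: [0.6, -0.3, 0.0]
grip_width: 0.0519
grasp_force: 0.0
t: 5.15
tcp_pos: [0.5429, 0.3117, 0.1981]
orientation: [[1.0, -0.0, 0.012], [-0.0, -1.0, 0.006], [0.012, -0.006, -1.0]]
ft_force: [0.4, 0.4, 1.1]
grip_width: 0.0602
grasp_force: 0.0
d [ 4.74 22.73  0.74] w [-0.007 -0.012  0.262]  dist 23.2
```

```bash
python3 -m inch '[[[5,22.7,0,0,0,0.262,6],[5,22.7,0,0,0,0.262,6],[5,22.7,0,0,0,0.262,6],[5,22.7,0,0,0,0.262,6],[5,22.7,0,0,0,0.262,6],[5,22.7,0,0,0,0.262,6],[5,22.7,0,0,0,0.262,6],[5,22.7,0,0,0,0.262,6]]]';python3 go.py 0.5903 0.0845 0.1515 -15; python3 - <<'E'
from meas import *
s=status.read_state();im,d=grab_frame("wrist");cv2.imwrite("pics/w2.png",im[:,:,::-1]);np.save("pics/w2d.npy",d);C=cam("wrist",s)
measure("wrist",im,C,d)
E
```

```text
t: 5.82
tcp_pos: [0.5901, 0.0824, 0.1892]
orientation: [[0.965, -0.262, 0.001], [-0.262, -0.965, 0.0], [0.001, -0.0, -1.0]]
ft_force: [0.0, 0.4, -0.5]
grip_width: 0.0598
grasp_force: 0.0
d [-0.04 -0.21  3.78] w [-0.    -0.001 -0.003]  dist 3.8
wrist [320.4 287.1] 2293 [0.5908 0.0846 0.1452] [25. 26.] 75.6
```

```bash
python3 -m inch '[[[0,-0.2,2,0,0,0,6],[0,-0.2,3.7,0,0,0,6],[0,-0.2,3.7,0,0,0,3.5],[0,-0.2,3.7,0,0,0,3.5],[0,-0.2,3.7,0,0,0,3.5],[0,-0.2,3.7,0,0,0,3.5],[0,-0.2,0,0,0,-0.1,3.5],[0,-0.2,-3,0,0,-0.2,3.5]]]';python3 go.py 0.539 0.380 0.12 0;
```

```text
t: 6.53
tcp_pos: [0.5901, 0.0856, 0.2196]
orientation: [[0.998, -0.058, -0.001], [-0.058, -0.998, -0.0], [-0.001, 0.0, -1.0]]
ft_force: [1.6, 0.7, 1.1]
grip_width: 0.0439
grasp_force: 29.9
d [ -6.78 -29.1    9.97] w [ 0.     0.001 -0.058]  dist 31.5
```

```bash
python3 -m inch '[[[-6.8,-29.1,2,0,0,-0.06,3.5],[-6.8,-29.1,2,0,0,-0.06,3.5],[-6.8,-29.1,2,0,0,-0.06,3.5],[-6.8,-29.1,5,0,0,-0.06,3.5],[-6.8,-29.1,7,0,0,-0.06,3.5],[-6.8,-29.1,10,0,0,-0.06,3.5],[-6.8,-29.1,12,0,0,-0.06,3.5],[-6.8,-29.1,12,0,0,-0.06,3.5]]]'; python3 -m inch '[[[0,0,0,0,0,0,3.5],[0,0,0,0,0,0,3.5]]]'; python3 go.py 0.539 0.380 0.038 0
```

```text
t: 7.2
tcp_pos: [0.5409, 0.3796, 0.1015]
orientation: [[1.0, -0.001, 0.002], [-0.001, -1.0, 0.001], [0.002, -0.001, -1.0]]
ft_force: [1.5, -0.0, -0.8]
grip_width: 0.0441
grasp_force: 29.9
t: 7.37
tcp_pos: [0.54, 0.3783, 0.1001]
orientation: [[1.0, 0.0, -0.002], [0.0, -1.0, -0.001], [-0.002, 0.001, -1.0]]
ft_force: [-0.6, 0.1, -0.7]
grip_width: 0.0435
grasp_force: 29.9
d [-0.09 -0.17  6.21] w [0.001 0.002 0.   ]  dist 6.2
```

```bash
python3 -m inch '[[[0,-0.1,3,0,0,0,3.5],[0,-0.1,6.2,0,0,0,3.5],[0,-0.1,6.2,0,0,0,3.5],[0,-0.1,6.2,0,0,0,5.2],[0,-0.1,6.2,0,0,0,5.2],[0,-0.1,6.2,0,0,0,5.2],[0,-0.1,2,0,0,0,5.2],[0,-0.1,-2,0,0,0,5.2]]]'; python3 -m inch '[[[0,3,-4,0,0,0,5.2],[0,7,-8,0,0,0,6],[0,11,-12,0,0,0,6],[0,15,-12,0,0,0,6],[0,19,-12,0,0,0,6],[0,23,-12,0,0,0,6],[0,27,-12,0,0,0,6],[0,30,-12,0,0,0,6]]]';python3 go.py 0.5756 -0.108 0.19 -2.6
```

```text
t: 8.03
tcp_pos: [0.5404, 0.3776, 0.122]
orientation: [[1.0, -0.002, -0.002], [-0.002, -1.0, -0.002], [-0.002, 0.002, -1.0]]
ft_force: [1.0, 0.0, 0.5]
grip_width: 0.0517
grasp_force: 0.0
t: 8.7
tcp_pos: [0.5402, 0.0885, 0.2432]
orientation: [[1.0, -0.002, 0.003], [-0.002, -1.0, 0.0], [0.003, -0.0, -1.0]]
ft_force: [1.4, 0.7, 0.5]
grip_width: 0.0599
grasp_force: 0.0
d [ 3.56 19.64  5.33] w [-0.    -0.003  0.043]  dist 20.7
```

```bash
python3 -m inch '[[[3.5,19.2,3,0,0,0.045,6],[3.5,19.2,3,0,0,0.045,6],[3.5,19.2,3,0,0,0.045,6],[3.5,19.2,3,0,0,0.045,6],[3.5,19.2,3,0,0,0.045,6],[3.5,19.2,3,0,0,0.045,6],[3.5,19.2,3,0,0,0.045,6]]]'; python3 - <<'E'
from meas import *
s=status.read_state();im,d=grab_frame("wrist");cv2.imwrite("pics/w3.png",im[:,:,::-1]);np.save("pics/w3d.npy",d);C=cam("wrist",s)
import pickle;pickle.dump((s,C),open("w3.pkl","wb"));print(s["tcp_pos"])
E
```

```text
t: 9.28
tcp_pos: [0.575, -0.1031, 0.212]
orientation: [[0.999, -0.05, 0.001], [-0.05, -0.999, -0.0], [0.001, 0.0, -1.0]]
ft_force: [-0.4, -0.6, -0.5]
grip_width: 0.06
grasp_force: 0.0
[ 0.57499217 -0.10305612  0.21203192]
```

View pics/w3.png

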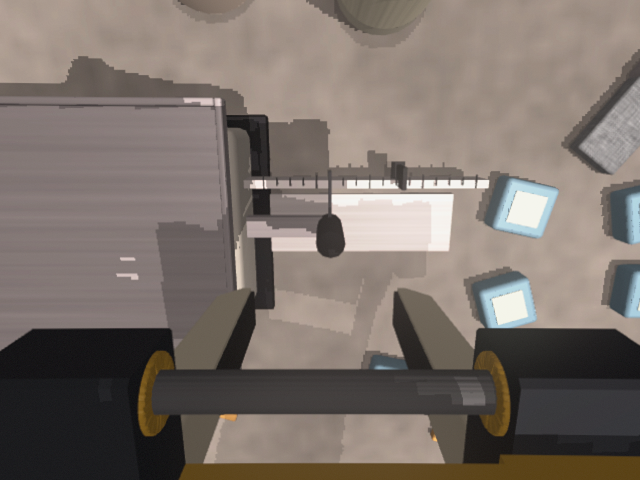

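```bash
python3 - <<'E'
from meas import *
import pickle
s,C=pickle.load(open("w3.pkl","rb"));d=np.load("pics/w3d.npy");im=cv2.imread("pics/w3.png")
for k,u,v in(("knob",331,240),("knob",329,248),("ptr",330,176),("ptr",330,185),("ptr",330,200),("clip",397,168),("clip",399,175),("clip",402,186),("ruleL",262,182),("ruleR",484,184),("rim",218,102),("rim",223,180),("panfloor",120,250)):
    D=np.median(d[v-1:v+2,u-1:u+2]);print(k,(C[2]+ray(C,[(u,v)])[0]*D).round(4))
cv2.imwrite("pics/w3c.png",cv2.resize(im[150:265,300:430],None,fx=5,fy=5,interpolation=0))
E
```

```text
knob [ 0.5785 -0.1072  0.0916]
knob [ 0.5729 -0.1056  0.091 ]
ptr [ 0.6157 -0.1089  0.0471]
ptr [ 0.609  -0.1086  0.0468]
ptr [ 0.5978 -0.1081  0.0471]
clip [ 0.6182 -0.1597  0.0398]
clip [ 0.6139 -0.1598  0.0481]
clip [ 0.6075 -0.1596  0.0614]
ruleL [ 0.6132 -0.0576  0.0425]
ruleR [ 0.6032 -0.2244  0.043 ]
rim [ 0.6647 -0.0535  0.1355]
rim [ 0.6258 -0.0514  0.1354]
panfloor [0.5882 0.0139 0.1275]
```

View pics/w3c.png

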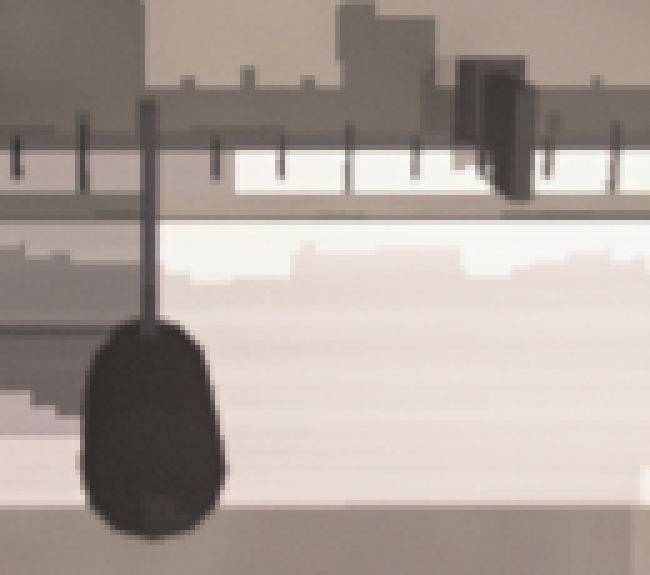

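```bash
python3 -m inch '[[[0.1,0.45,0,0,0,0,5],[0.1,0.45,4,0,0,0,5],[0.1,0.45,8,0,0,0,5],[0.1,0.45,11,0,0,0,5],[0.1,0.45,12.6,0,0,0,5],[0.1,0.45,12.6,0,0,0,5],[0.1,0.45,12.6,0,0,0,5]]]';python3 go.py 0.576 -0.1075 0.086 -3; python3 -m inch '[[[0,0,0,0,0,0,1],[0,0,0,0,0,0,1],[0,0,0,0,0,0,1],[0,0,0,0,0,0,1],[0,0,0,0,0,0,1],[0,0,0,0,0,0,1]]]'
```

```text
t: 9.92
tcp_pos: [0.576, -0.1054, 0.0855]
orientation: [[0.999, -0.046, -0.0], [-0.046, -0.999, 0.0], [-0.0, -0.0, -1.0]]
ft_force: [-0.0, -1.1, 0.4]
grip_width: 0.0499
grasp_force: 0.0
d [ 0.01  0.21 -0.05] w [-0.     0.     0.006]  dist 0.2
t: 10.42
tcp_pos: [0.5761, -0.1073, 0.0857]
orientation: [[0.999, -0.047, 0.001], [-0.047, -0.999, -0.002], [0.001, 0.002, -1.0]]
ft_force: [-0.6, -7.0, 2.6]
grip_width: 0.0193
grasp_force: 30.0
```

```bash
python3 -m inch '[[[0,0.8,0,0,0,0,1],[0,1.6,0,0,0,0,1],[0,2.4,0,0,0,0,1],[0,3.2,0,0,0,0,1],[0,4.0,0,0,0,0,1],[0,4.6,0,0,0,0,1],[0,4.8,0,0,0,0,1],[0,4.8,0,0,0,0,1]]]'; python3 - <<'E'
from meas import *
s=status.read_state();im,d=grab_frame("wrist");cv2.imwrite("pics/w4.png",im[:,:,::-1]);np.save("pics/w4d.npy",d);C=cam("wrist",s)
import pickle;pickle.dump((s,C),open("w4.pkl","wb"));print(s["tcp_pos"])
g=cv2.cvtColor(im,cv2.COLOR_RGB2GRAY)
print(proj(C,[(0.613,-0.156,.047),(0.611,-0.161,.06)]))
cv2.imwrite("pics/w4c.png",cv2.resize(im[0:230,240:440,::-1],None,fx=3.5,fy=2.6,interpolation=0))
E
```

```text
t: 11.08
tcp_pos: [0.5738, -0.1548, 0.0856]
orientation: [[0.999, -0.048, 0.001], [-0.048, -0.999, 0.0], [0.001, -0.0, -1.0]]
ft_force: [-0.7, 2.6, 6.8]
grip_width: 0.0196
grasp_force: 30.0
[ 0.57376891 -0.1547947   0.08562433]
[[324.10483923 210.09736046]
 [336.28403887 220.04733385]]
```

View pics/w4c.png

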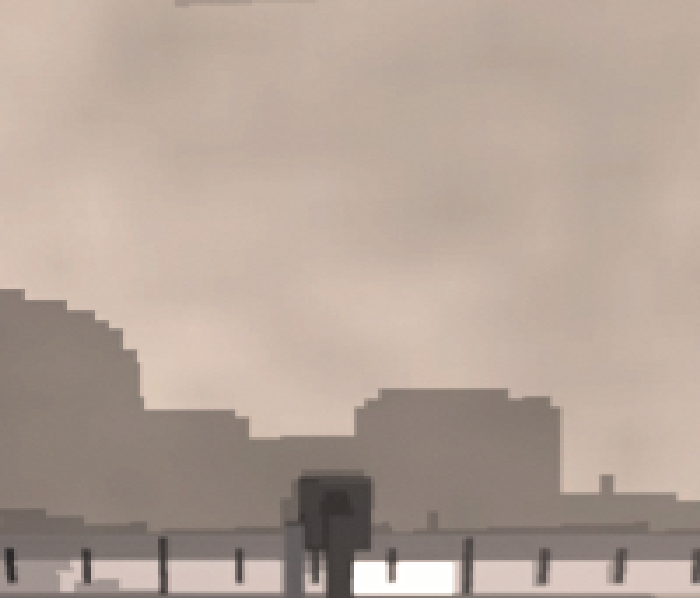

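```bash
python3 - <<'E'
from meas import *
import pickle
s,C=pickle.load(open("w4.pkl","rb"));d=np.load("pics/w4d.npy");im=cv2.imread("pics/w4.png")
g=im.sum(2)
for v in(196,205,212,218,224,230,234): print(v,g[v,316:352].tolist())
for k,u,v in(("ptr",324,218),("ptr",324,226),("clip body",345,195),("clipbody",336,188),("blade",337,200),("blade",337,210),("blade",337,222),("blade",337,228)):
    print(k,(u,v),(C[2]+ray(C,[(u,v)])[0]*d[v,u]).round(4))
E
```

```text
196 [379, 374, 375, 371, 324, 305, 306, 312, 307, 224, 192, 195, 194, 194, 190, 173, 157, 157, 158, 158, 161, 155, 161, 163, 166, 193, 197, 198, 198, 216, 362, 393, 388, 392, 392, 392]
205 [339, 333, 339, 336, 332, 306, 288, 286, 291, 292, 259, 191, 187, 196, 199, 192, 175, 169, 193, 199, 202, 199, 200, 203, 202, 205, 200, 202, 200, 212, 318, 345, 344, 342, 342, 344]
212 [362, 361, 356, 359, 356, 315, 294, 289, 287, 290, 304, 323, 289, 214, 209, 309, 261, 193, 192, 195, 197, 197, 199, 201, 211, 326, 347, 344, 348, 350, 360, 368, 365, 363, 322, 234]
218 [607, 607, 610, 611, 498, 365, 296, 291, 289, 289, 331, 445, 405, 249, 224, 431, 402, 233, 195, 199, 202, 202, 196, 183, 349, 765, 765, 763, 762, 762, 762, 762, 764, 765, 659, 343]
224 [604, 603, 607, 601, 495, 366, 303, 290, 290, 285, 368, 569, 575, 509, 502, 589, 511, 287, 192, 195, 202, 198, 197, 200, 425, 765, 765, 762, 761, 761, 761, 761, 762, 764, 755, 738]
230 [374, 371, 371, 374, 374, 321, 293, 293, 291, 292, 358, 479, 498, 498, 498, 504, 495, 298, 195, 200, 200, 197, 195, 200, 243, 355, 378, 376, 372, 374, 374, 376, 374, 376, 378, 376]
234 [472, 470, 468, 468, 471, 369, 296, 287, 287, 289, 332, 443, 505, 732, 750, 750, 752, 601, 315, 195, 188, 195, 194, 196, 263, 440, 482, 479, 476, 478, 478, 475, 478, 477, 482, 478]
ptr (324, 218) [ 0.6097 -0.1558  0.0484]
ptr (324, 226) [ 0.6057 -0.1556  0.047 ]
clip body (345, 195) [ 0.6173 -0.1661  0.034 ]
clipbody (336, 188) [ 0.6208 -0.162   0.0341]
blade (337, 200) [ 0.6195 -0.1616  0.0606]
blade (337, 210) [ 0.6157 -0.1614  0.0625]
blade (337, 222) [ 0.6104 -0.1612  0.0609]
blade (337, 228) [ 0.6082 -0.1611  0.0627]
```

```bash
python3 -m inch '[[[0,0.2,0,0,0,0,1],[0,0.4,0,0,0,0,1],[0,0.53,0,0,0,0,1],[0,0.53,0,0,0,0,1]]]'; python3 - <<'E'
from meas import *
s=status.read_state();im,d=grab_frame("wrist");C=cam("wrist",s)
g=im.sum(2).astype(int)
print(s["tcp_pos"].round(4))
for v in(200,212,218,224,230): print(v,g[v,318:346].tolist())
E
```

```text
t: 11.47
tcp_pos: [0.5735, -0.1597, 0.0856]
orientation: [[0.999, -0.048, 0.001], [-0.048, -0.999, 0.0], [0.001, -0.001, -1.0]]
ft_force: [-0.6, 4.4, 5.9]
grip_width: 0.0193
grasp_force: 30.0
[ 0.5735 -0.1597  0.0856]
200 [189, 190, 188, 189, 189, 193, 196, 194, 195, 198, 199, 186, 194, 196, 195, 196, 197, 239, 360, 389, 386, 385, 362, 351, 355, 378, 385, 386]
212 [253, 201, 223, 264, 218, 195, 189, 196, 196, 193, 207, 316, 344, 342, 345, 344, 342, 345, 360, 359, 360, 353, 245, 209, 296, 357, 366, 359]
218 [371, 211, 281, 300, 225, 195, 192, 194, 196, 184, 247, 557, 611, 609, 609, 606, 603, 636, 763, 765, 765, 761, 480, 299, 649, 765, 764, 762]
224 [538, 504, 542, 396, 237, 190, 194, 193, 194, 181, 246, 554, 610, 602, 602, 600, 597, 629, 762, 763, 763, 765, 745, 733, 764, 763, 761, 761]
230 [370, 373, 372, 301, 209, 197, 194, 192, 191, 188, 222, 459, 498, 496, 495, 495, 492, 492, 496, 491, 491, 490, 493, 492, 400, 371, 373, 371]
```

```bash
python3 -m inch '[[[0,0.07,0,0,0,0,1],[0,0.07,0,0,0,0,1],[0,0.07,0,0,0,0,1],[0,0.07,0,0,0,0,1],[0,0.07,0,0,0,0,1],[0,0.07,0,0,0,0,1],[0,0.07,0,0,0,0,1],[0,0.07,0,0,0,0,1]]]';  python3 - <<'E'
from meas import *
s=status.read_state();im,d=grab_frame("wrist");C=cam("wrist",s)
g=im.sum(2).astype(int)
print(s["tcp_pos"].round(4))
for v in(218,224): print(v,g[v,318:334].tolist())
E
for i in 1; do python3 -m inch '[[[0,0,0,0,0,0,1],[0,0,0,0,0,0,1],[0,0,0,0,0,0,1],[0,0,0,0,0,0,1],[0,0,0,0,0,0,1],[0,0,0,0,0,0,1],[0,0,0,0,0,0,1],[0,0,0,0,0,0,1]]]'; done
```

```text
t: 12.18
tcp_pos: [0.5735, -0.1603, 0.0856]
orientation: [[0.999, -0.047, 0.001], [-0.047, -0.999, 0.0], [0.001, -0.001, -1.0]]
ft_force: [-0.2, 4.6, 6.7]
grip_width: 0.0197
grasp_force: 30.0
[ 0.5735 -0.1603  0.0856]
218 [210, 358, 335, 227, 195, 193, 194, 192, 196, 302, 564, 611, 606, 607, 605, 605]
224 [498, 542, 427, 253, 187, 192, 191, 192, 191, 299, 558, 606, 600, 602, 599, 597]
t: 12.9
tcp_pos: [0.5735, -0.1603, 0.0856]
orientation: [[0.999, -0.048, 0.001], [-0.048, -0.999, 0.0], [0.001, -0.0, -1.0]]
ft_force: [-1.0, 4.0, 6.4]
grip_width: 0.0196
grasp_force: 30.0
```

```bash
python3 -m inch '[[[0,0,0,0,0,0,1],[0,0,0,0,0,0,1],[0,0,0,0,0,0,1],[0,0,0,0,0,0,1],[0,0,0,0,0,0,1],[0,0,0,0,0,0,1],[0,0,0,0,0,0,1],[0,0,0,0,0,0,1]]]'; python3 -m inch '[[[0,0,0,0,0,0,1],[0,0,0,0,0,0,1],[0,0,0,0,0,0,1],[0,0,0,0,0,0,1],[0,0,0,0,0,0,1],[0,0,0,0,0,0,1],[0,0,0,0,0,0,1],[0,0,0,0,0,0,1]]]'; python3 -m inch '[[[0,0,0,0,0,0,1],[0,0,0,0,0,0,1],[0,0,0,0,0,0,1],[0,0,0,0,0,0,1],[0,0,0,0,0,0,1],[0,0,0,0,0,0,1],[0,0,0,0,0,0,1],[0,0,0,0,0,0,1]]]'
```

```text
t: 13.57
tcp_pos: [0.5735, -0.1601, 0.0853]
orientation: [[0.999, -0.047, 0.0], [-0.047, -0.999, 0.0], [0.0, -0.0, -1.0]]
ft_force: [0.2, 2.8, 5.8]
grip_width: 0.0197
grasp_force: 30.0
t: 14.23
tcp_pos: [0.5735, -0.1601, 0.0853]
orientation: [[0.999, -0.047, 0.001], [-0.047, -0.999, 0.0], [0.001, -0.0, -1.0]]
ft_force: [0.7, 3.2, 6.5]
grip_width: 0.0192
grasp_force: 30.0
t: 14.9
tcp_pos: [0.5735, -0.1601, 0.0853]
orientation: [[0.999, -0.047, 0.001], [-0.047, -0.999, 0.0], [0.0, -0.0, -1.0]]
ft_force: [1.5, 3.6, 6.1]
grip_width: 0.0199
grasp_force: 30.0
```

```bash
python3 -m inch '[[[0,-0.3,0,0,0,0,6],[0,-0.6,0,0,0,0,6],[0,-1,-2,0,0,0,6],[0,-1,-6,0,0,0,6],[0,-1,-10,0,0,0,6],[0,-1,-10,0,0,0,6]]]'; python3 go.py 0.578 -0.2687 0.15 -13; python3 - <<'E'
from meas import *
for n in("scene","side"):
    im,d=grab_frame(n);cv2.imwrite(f"pics/{n}1.png",im[:,:,::-1]);measure(n,im,cam(n),d)
E
```

```text
t: 15.4
tcp_pos: [0.5765, -0.151, 0.192]
orientation: [[0.999, -0.047, 0.009], [-0.047, -0.999, -0.004], [0.01, 0.003, -1.0]]
ft_force: [1.2, -0.2, 0.1]
grip_width: 0.0544
grasp_force: 0.0
d [ 0.66 11.73  4.25] w [ 0.002 -0.01   0.18 ]  dist 12.5
scene [231. 105.] 64 [ 0.0488 -0.5065  0.024 ] [89. 25.] 46.4
scene [214.4 188. ] 65 [ 0.4127 -0.3711  0.024 ] [25. 25.] 85.0
scene [257.5 198.8] 35 [ 0.4117 -0.253   0.024 ] [22. 15.] 24.6
scene [182.8 228.5] 88 [ 0.5676 -0.3733  0.024 ] [23. 28.] 20.5
scene [292.6 208.2] 81 [ 0.4133 -0.1601  0.024 ] [26. 26.] 74.3
scene [240.4 219. ] 82 [ 0.4915 -0.2609  0.024 ] [26. 26.] 12.8
scene [220.7 242.6] 90 [ 0.577  -0.2695  0.024 ] [25. 26.] 77.8
scene [480.  299.4] 120 [0.5351 0.3092 0.024 ] [26. 26.] 1.7
scene [511.6 308.7] 121 [0.5369 0.3773 0.024 ] [26. 26.] 89.1
side [403.9  66.3] 103 [1.3136 0.257  0.024 ] [168.  12.] 70.4
side [193.1 182.7] 79 [0.5448 0.3155 0.024 ] [25. 25.] 89.9
side [405.1 322.1] 174 [ 0.5795 -0.2679  0.024 ] [25. 26.] 74.6
side [300.1 344.6] 196 [ 0.4155 -0.1581  0.024 ] [26. 26.] 74.8
side [372.9 351. ] 196 [ 0.4938 -0.26    0.024 ] [26. 25.] 13.8
side [451.5 362.6] 210 [ 0.5692 -0.3719  0.024 ] [26. 25.] 10.6
side [342.5 382.7] 225 [ 0.4138 -0.2579  0.024 ] [26. 26.] 79.3
side [434.2 396.6] 243 [ 0.4986 -0.3826  0.024 ] [25. 26.] 86.7
side [107.6 465.3] 180 [ 0.0798 -0.0832  0.024 ] [21. 21.] 4.6
side [397.1 430.2] 275 [ 0.4138 -0.3695  0.024 ] [25. 26.] 1.3
```

```bash
python3 go.py 0.578 -0.2687 0.08 -13; python3 -m inch '[[[0.6,4,0,0,0,0.1,6],[0.6,8,3,0,0,0.18,6],[0.6,11.5,7,0,0,0.18,6],[0.6,11.5,10,0,0,0.18,6],[0.6,11.5,10,0,0,0.18,6]]]';python3 -m inch '[[[0,0,0,0,0,0,6],[0,0,0,0,0,0,6]]]'; python3 go.py 0.578 -0.2687 0.025 -13
```

```text
d [ 0.92 11.8  10.62] w [ 0.001 -0.002  0.18 ]  dist 15.9
t: 15.92
tcp_pos: [0.57, -0.2656, 0.0768]
orientation: [[0.974, -0.228, -0.01], [-0.228, -0.974, 0.005], [-0.011, -0.003, -1.0]]
ft_force: [-0.2, 0.5, -1.0]
grip_width: 0.06
grasp_force: 0.0
t: 16.08
tcp_pos: [0.5745, -0.2645, 0.0854]
orientation: [[0.974, -0.225, -0.001], [-0.225, -0.974, 0.0], [-0.001, -0.0, -1.0]]
ft_force: [0.3, -0.6, -0.2]
grip_width: 0.0598
grasp_force: 0.0
d [0.44 0.33 6.04] w [-0.     0.001  0.   ]  dist 6.1
```

```bash
python3 -m inch '[[[0.4,0.3,3,0,0,0,6],[0.4,0.3,5.9,0,0,0,6],[0.4,0.3,5.9,0,0,0,6],[0.4,0.3,5.9,0,0,0,3.5],[0.4,0.3,5.9,0,0,0,3.5],[0.4,0.3,5.9,0,0,0,3.5],[0.4,0.3,2,0,0,0,3.5],[0.4,0.3,-2,0,0,0,3.5]]]'; python3 -m inch '[[[0,0,-4,0,0,0,3.5],[0,0,-8,0,0,0,3.5],[0,0,-10,0,0,0,3.5],[0,0,-10,0,0,0,3.5]]]';  python3 go.py 0.582 0.0026 0.20 -3
```

```text
t: 16.75
tcp_pos: [0.5768, -0.2684, 0.1058]
orientation: [[0.974, -0.225, -0.002], [-0.225, -0.974, 0.001], [-0.003, -0.001, -1.0]]
ft_force: [1.0, -0.5, -0.5]
grip_width: 0.0438
grasp_force: 29.9
t: 17.08
tcp_pos: [0.5796, -0.27, 0.2126]
orientation: [[0.974, -0.225, 0.009], [-0.225, -0.974, -0.005], [0.01, 0.003, -1.0]]
ft_force: [0.4, 0.1, -0.8]
grip_width: 0.0437
grasp_force: 29.9
d [ -5.91 -26.61   1.12] w [ 0.004 -0.01  -0.175]  dist 27.3
```

```bash
python3 -m inch '[[[-5.8,-26.4,0,0,0,-0.175,3.5],[-5.8,-26.4,0,0,0,-0.175,3.5],[-5.8,-26.4,0,0,0,-0.175,3.5],[-5.8,-26.4,0,0,0,-0.175,3.5],[-5.8,-26.4,0,0,0,-0.175,3.5],[-5.8,-26.4,0,0,0,-0.175,3.5],[-5.8,-26.4,0,0,0,-0.175,3.5],[-5.8,-26.4,0,0,0,-0.175,3.5]]]';python3 -m inch '[[[0,0,0,0,0,0,3.5]]]'; python3 go.py 0.582 0.0026 0.148 -3;  python3 - <<'E'
from meas import *
s=status.read_state();im,d=grab_frame("wrist");cv2.imwrite("pics/w5.png",im[:,:,::-1]);np.save("pics/w5d.npy",d);C=cam("wrist",s)
import pickle;pickle.dump((s,C),open("w5.pkl","wb"))
E
```

```text
t: 17.75
tcp_pos: [0.5801, 0.0052, 0.2054]
orientation: [[0.999, -0.048, 0.0], [-0.048, -0.999, 0.001], [0.0, -0.001, -1.0]]
ft_force: [-0.2, -0.8, 0.5]
grip_width: 0.0441
grasp_force: 29.9
t: 17.83
tcp_pos: [0.5803, 0.0021, 0.2053]
orientation: [[0.999, -0.05, 0.0], [-0.05, -0.999, -0.0], [0.0, 0.0, -1.0]]
ft_force: [0.8, -0.2, -0.8]
grip_width: 0.0437
grasp_force: 29.9
d [ 0.16 -0.06  5.73] w [ 0.    -0.     0.002]  dist 5.7
```

View pics/w5.png

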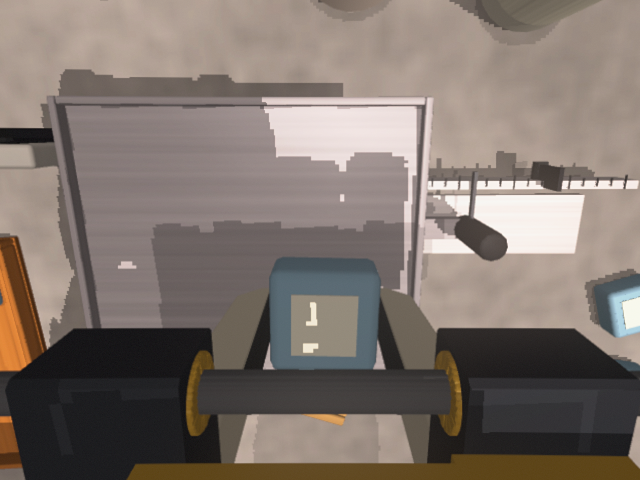

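```bash
python3 -m inch '[[[0.15,0,2,0,0,0,3.5],[0.15,0,4,0,0,0,3.5],[0.15,0,5.7,0,0,0,3.5],[0.15,0,5.7,0,0,0,3.5],[0.15,0,5.7,0,0,0,5.4],[0.15,0,5.7,0,0,0,5.4],[0.15,0,5.7,0,0,0,5.4],[0.15,0,3,0,0,0,5.4]]]'; python3 -m inch '[[[0,0,-3,0,0,0,5.4],[3,-3.5,-4,0,0,0,6],[6,-7,-4,0,-0.1,0,6],[9,-10,-4,0,-0.2,0,6],[9,-13,-4,0,-0.3,0,6],[9,-15,-3,0,-0.35,0,6],[9,-15,-1,0,-0.35,0,6],[9,-15,-1,0,-0.35,0,6]]]';python3 -m inch '[[[0,0,0,0,0,0,6],[0,0,0,0,0,0,6]]]';  python3 - <<'E'
from meas import *
s=status.read_state();im,d=grab_frame("wrist");cv2.imwrite("pics/w6.png",im[:,:,::-1]);np.save("pics/w6d.npy",d);C=cam("wrist",s)
import pickle;pickle.dump((s,C),open("w6.pkl","wb"))
E
```

```text
t: 18.55
tcp_pos: [0.5803, 0.0009, 0.1724]
orientation: [[0.999, -0.053, -0.006], [-0.053, -0.999, 0.0], [-0.006, -0.0, -1.0]]
ft_force: [-0.3, 0.1, -0.5]
grip_width: 0.0542
grasp_force: 0.0
t: 19.22
tcp_pos: [0.6789, 0.1473, 0.1812]
orientation: [[0.936, -0.05, -0.347], [-0.048, -0.999, 0.017], [-0.347, 0.001, -0.938]]
ft_force: [-0.5, -0.2, -1.7]
grip_width: 0.06
grasp_force: 0.0
t: 19.38
tcp_pos: [0.6801, 0.1454, 0.187]
orientation: [[0.939, -0.053, -0.34], [-0.05, -0.999, 0.018], [-0.341, -0.0, -0.94]]
ft_force: [0.8, -0.5, -0.3]
grip_width: 0.06
grasp_force: 0.0
```

View pics/w6.png

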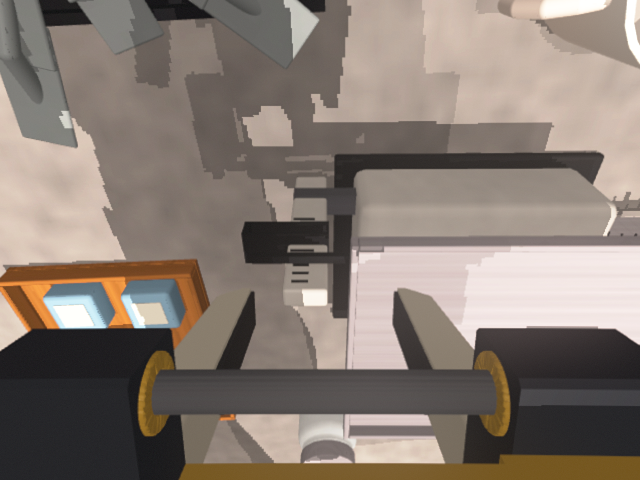

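```bash
python3 - <<'E'
from meas import *
import pickle
s,C=pickle.load(open("w6.pkl","rb"));d=np.load("pics/w6d.npy");im=cv2.imread("pics/w6.png")
cv2.imwrite("pics/w6c.png",cv2.resize(cv2.convertScaleAbs(im[170:310,235:365],alpha=1.6,beta=15),None,fx=5,fy=4.2,interpolation=0))
for v in range(190,306,4):
    print(v,[(u,*(C[2]+ray(C,[(u,v)])[0]*d[v,u]).round(3)) for u in(260,290,310,322,338)])
E
```

```text
190 [(260, np.float64(0.644), np.float64(0.2), np.float64(-0.001)), (290, np.float64(0.642), np.float64(0.176), np.float64(-0.001)), (310, np.float64(0.657), np.float64(0.158), np.float64(0.028)), (322, np.float64(0.656), np.float64(0.149), np.float64(0.028)), (338, np.float64(0.656), np.float64(0.137), np.float64(0.029))]
194 [(260, np.float64(0.64), np.float64(0.2), np.float64(-0.001)), (290, np.float64(0.639), np.float64(0.176), np.float64(-0.001)), (310, np.float64(0.657), np.float64(0.157), np.float64(0.035)), (322, np.float64(0.656), np.float64(0.149), np.float64(0.034)), (338, np.float64(0.656), np.float64(0.137), np.float64(0.035))]
198 [(260, np.float64(0.636), np.float64(0.201), np.float64(-0.001)), (290, np.float64(0.635), np.float64(0.176), np.float64(-0.001)), (310, np.float64(0.654), np.float64(0.158), np.float64(0.036)), (322, np.float64(0.654), np.float64(0.149), np.float64(0.036)), (338, np.float64(0.653), np.float64(0.138), np.float64(0.035))]
202 [(260, np.float64(0.632), np.float64(0.202), np.float64(-0.001)), (290, np.float64(0.631), np.float64(0.177), np.float64
[... 7604 characters left out ...]
float64(0.535), np.float64(0.141), np.float64(0.008))]
298 [(260, np.float64(0.527), np.float64(0.216), np.float64(0.0)), (290, np.float64(0.649), np.float64(0.166), np.float64(0.134)), (310, np.float64(0.649), np.float64(0.155), np.float64(0.135)), (322, np.float64(0.648), np.float64(0.149), np.float64(0.135)), (338, np.float64(0.53), np.float64(0.141), np.float64(0.008))]
302 [(260, np.float64(0.522), np.float64(0.217), np.float64(-0.0)), (290, np.float64(0.647), np.float64(0.166), np.float64(0.135)), (310, np.float64(0.646), np.float64(0.155), np.float64(0.135)), (322, np.float64(0.646), np.float64(0.149), np.float64(0.135)), (338, np.float64(0.525), np.float64(0.141), np.float64(0.008))]
```

View pics/w6c.png

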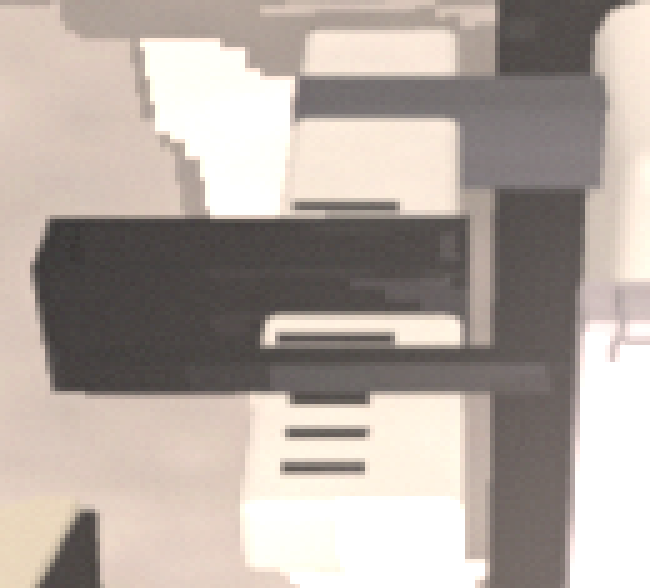

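```bash
python3 - <<'E'
from meas import *
import pickle
s,C=pickle.load(open("w6.pkl","rb"));d=np.load("pics/w6d.npy")
for u,v in((550,290),(380,300),(370,285),(500,300)): print((C[2]+ray(C,[(u,v)])[0]*d[v,u]).round(4))
E
python3 go.py 0.55 0 0.2 -3  0.4144 -0.159 0.1 -16
```

```text
[0.6344 0.0207 0.12  ]
[0.6312 0.1162 0.1196]
[0.6435 0.1222 0.1201]
[0.628  0.0471 0.12  ]
d [-11.93  15.21   2.96] w [-0.001  0.347 -0.001]  dist 19.6
d [-12.71  16.59  10.  ] w [0.    0.    0.227]  dist 23.2
```

```bash
python3 -m inch '[[[-3,3,0,0,0.1,0,6],[-6,6,1,0,0.2,0,6],[-9,9,2,0,0.3,0,6],[-12,13,3,0,0.347,0,6],[-12,15.2,3,0,0.347,0,6]]]'; python3 -m inch '[[[-12.7,16.6,3,0,0,0.227,6],[-12.7,16.6,3,0,0,0.227,6],[-12.7,16.6,3,0,0,0.227,6],[-12.7,16.6,6,0,0,0.227,6],[-12.7,16.6,10,0,0,0.227,6],[-12.7,16.6,10,0,0,0.227,6],[-12.7,16.6,10,0,0,0.227,6]]]';python3 -m inch '[[[0,0,0,0,0,0,6]]]'; python3 go.py 0.4144 -0.159 0.026 -16;  python3 - <<'E'
from meas import *
s=status.read_state();im,d=grab_frame("wrist");C=cam("wrist",s);measure("w",im,C,d)
E
```

```text
t: 19.85
tcp_pos: [0.5536, 0.0145, 0.1997]
orientation: [[0.999, -0.051, 0.003], [-0.051, -0.999, -0.001], [0.003, 0.0, -1.0]]
ft_force: [0.0, -0.9, -0.7]
grip_width: 0.0601
grasp_force: 0.0
t: 20.43
tcp_pos: [0.4173, -0.1459, 0.0957]
orientation: [[0.96, -0.279, -0.007], [-0.279, -0.96, 0.002], [-0.007, 0.0, -1.0]]
ft_force: [-1.0, 0.4, -0.2]
grip_width: 0.0603
grasp_force: 0.0
t: 20.52
tcp_pos: [0.4208, -0.1452, 0.0988]
orientation: [[0.96, -0.278, -0.003], [-0.278, -0.96, 0.0], [-0.003, 0.001, -1.0]]
ft_force: [0.3, 0.0, 0.6]
grip_width: 0.0605
grasp_force: 0.0
d [-0.21  1.5   7.28] w [ 0.001  0.003 -0.003]  dist 7.4
w [520.   57.7] 1214 [ 0.4968 -0.2652  0.024 ] [26. 17.] 16.0
w [528.6 225.3] 2162 [ 0.4128 -0.2572  0.024 ] [26. 26.] 78.7
w [349.  270.8] 1961 [ 0.4146 -0.1574  0.024 ] [26. 25.] 73.8
```

```bash
python3 -m inch '[[[-0.3,1.4,3,0,0,0,6],[-0.3,1.4,6,0,0,0,6],[-0.3,1.4,7.2,0,0,0,6],[-0.3,1.4,7.2,0,0,0,3.5],[-0.3,1.4,7.2,0,0,0,3.5],[-0.3,1.4,7.2,0,0,0,3.5],[-0.3,1.4,3,0,0,0,3.5],[-0.3,1.4,-1,0,0,0,3.5]]]'; python3 -m inch '[[[0,0,-4,0,0,0,3.5],[0,0,-8,0,0,0,3.5],[0,0,-10,0,0,0,3.5],[0,0,-10,0,0,0,3.5]]]';  python3 go.py 0.5861 0.0824 0.20 -3
```

```text
t: 21.23
tcp_pos: [0.4141, -0.1562, 0.1092]
orientation: [[0.961, -0.275, -0.006], [-0.275, -0.961, 0.002], [-0.006, 0.0, -1.0]]
ft_force: [0.8, -0.1, 0.4]
grip_width: 0.0436
grasp_force: 30.0
t: 21.57
tcp_pos: [0.4171, -0.1575, 0.2143]
orientation: [[0.961, -0.275, 0.007], [-0.275, -0.961, -0.005], [0.008, 0.003, -1.0]]
ft_force: [0.6, -0.8, 0.4]
grip_width: 0.044
grasp_force: 30.0
d [  9.64 -27.72   1.43] w [ 0.003 -0.007 -0.226]  dist 29.4
```

```bash
python3 -m inch '[[[9.8,-27.6,0,0,0,-0.226,3.5],[9.8,-27.6,0,0,0,-0.226,3.5],[9.8,-27.6,0,0,0,-0.226,3.5],[9.8,-27.6,0,0,0,-0.226,3.5],[9.8,-27.6,0,0,0,-0.226,3.5],[9.8,-27.6,0,0,0,-0.226,3.5],[9.8,-27.6,0,0,0,-0.226,3.5],[9.8,-27.6,0,0,0,-0.226,3.5]]]';python3 -m inch '[[[0,0,0,0,0,0,3.5],[0,0,0,0,0,0,3.5]]]'; python3 go.py 0.5861 0.0824 0.141 -3
```

```text
t: 22.23
tcp_pos: [0.5876, 0.0867, 0.2079]
orientation: [[0.999, -0.049, -0.001], [-0.049, -0.999, 0.001], [-0.001, -0.001, -1.0]]
ft_force: [2.1, 1.0, -0.8]
grip_width: 0.0439
grasp_force: 30.0
t: 22.4
tcp_pos: [0.5846, 0.0814, 0.2076]
orientation: [[0.999, -0.052, -0.004], [-0.052, -0.999, -0.0], [-0.004, 0.0, -1.0]]
ft_force: [0.9, -0.5, -0.9]
grip_width: 0.0437
grasp_force: 30.0
d [ 0.17 -0.11  6.66] w [ 0.     0.004 -0.   ]  dist 6.7
```

```bash
python3 -m inch '[[[0.1,-0.1,3,0,0,0,3.5],[0.1,-0.1,5.5,0,0,0,3.5],[0.1,-0.1,6.6,0,0,0,3.5],[0.1,-0.1,6.6,0,0,0,3.5],[0.1,-0.1,6.6,0,0,0,5.4],[0.1,-0.1,6.6,0,0,0,5.4],[0.1,-0.1,6.6,0,0,0,5.4],[0.1,-0.1,3,0,0,0,5.4]]]'; python3 -m inch '[[[0,0,-4,0,0,0,5.4],[0,0,-4,0,0,0,5.4],[0,0,-4,0,0,0,6]]]'; python3 go.py 0.4932 -0.2605 0.1 13.5
```

```text
t: 23.07
tcp_pos: [0.5837, 0.0821, 0.1738]
orientation: [[0.999, -0.053, -0.011], [-0.053, -0.999, -0.0], [-0.011, 0.001, -1.0]]
ft_force: [-0.7, 0.1, -0.8]
grip_width: 0.0539
grasp_force: 0.0
t: 23.32
tcp_pos: [0.5875, 0.0825, 0.2209]
orientation: [[0.999, -0.053, 0.003], [-0.053, -0.999, 0.001], [0.003, -0.001, -1.0]]
ft_force: [0.2, -0.0, -0.4]
grip_width: 0.0578
grasp_force: 0.0
d [-7.63 34.76 12.05] w [-0.    -0.003 -0.289]  dist 37.6
```

```bash
python3 -m inch '[[[-6.5,30.5,2,0,0,-0.289,6],[-6.5,30.5,2,0,0,-0.289,6],[-6.5,30.5,2,0,0,-0.289,6],[-6.5,30.5,2,0,0,-0.289,6],[-6.5,30.5,2,0,0,-0.289,6],[-6.5,30.5,5,0,0,-0.289,6],[-6.5,30.5,9,0,0,-0.289,6],[-6.5,30.5,9,0,0,-0.289,6]]]';python3 -m inch '[[[0,0,0,0,0,0,6],[0,0,0,0,0,0,6]]]'; python3 go.py 0.4932 -0.2605 0.0265 13.5;  python3 - <<'E'
from meas import *
s=status.read_state();im,d=grab_frame("wrist");C=cam("wrist",s);measure("w",im,C,d)
E
```

```text
t: 23.98
tcp_pos: [0.5063, -0.213, 0.1346]
orientation: [[0.972, 0.233, -0.001], [0.233, -0.972, -0.001], [-0.001, 0.0, -1.0]]
ft_force: [0.4, -0.7, -0.8]
grip_width: 0.0599
grasp_force: 0.0
t: 24.15
tcp_pos: [0.5056, -0.2118, 0.1335]
orientation: [[0.973, 0.231, -0.006], [0.231, -0.973, 0.002], [-0.005, -0.003, -1.0]]
ft_force: [0.1, -0.1, 0.2]
grip_width: 0.0598
grasp_force: 0.0
d [-2.27  4.49 10.7 ] w [-0.003  0.005 -0.002]  dist 11.8
w [601.4 211.4] 1804 [ 0.5684 -0.3707  0.024 ] [26. 26.] 10.8
w [389.4 281.5] 1267 [ 0.4939 -0.2572  0.024 ] [26. 26.] 15.1
w [572.6 314.2] 1193 [ 0.4998 -0.3807  0.024 ] [26. 24.] 87.6
w [350.7 367.7] 26 [ 0.4263 -0.2484  0.024 ] [2. 6.] 13.5
```

```bash
python3 -m inch '[[[-1,2,4,0,0,0,6],[-2.2,4.4,7,0,0,0,6],[-2.2,4.4,9,0,0,0,6],[-2.2,4.4,10.7,0,0,0,6],[-2.2,4.4,10.7,0,0,0,6],[-2.2,4.4,10.7,0,0,0,3.5],[-2.2,4.4,10.7,0,0,0,3.5],[-2.2,4.4,10.7,0,0,0,3.5]]]'; python3 -m inch '[[[0,0,-4,0,0,0,3.5],[0,0,-8,0,0,0,3.5],[0,0,-12,0,0,0,3.5],[0,0,-16,0,0,0,3.5],[0,0,-18,0,0,0,3.5],[0,0,-18,0,0,0,3.5]]]';  python3 go.py 0.6368 -0.0003 0.20 -3
```

```text
t: 24.87
tcp_pos: [0.4967, -0.2589, 0.0299]
orientation: [[0.972, 0.235, -0.001], [0.235, -0.972, -0.001], [-0.001, 0.001, -1.0]]
ft_force: [-0.7, -0.2, 0.0]
grip_width: 0.0446
grasp_force: 0.0
t: 25.37
tcp_pos: [0.498, -0.2598, 0.2145]
orientation: [[0.972, 0.234, 0.006], [0.234, -0.972, -0.005], [0.004, 0.006, -1.0]]
ft_force: [0.0, 0.1, -0.1]
grip_width: 0.0437
grasp_force: 29.8
d [ 19.56 -21.99   1.39] w [ 0.006 -0.005  0.289]  dist 29.5
```

```bash
python3 -m inch '[[[19.6,-21.9,0,0,0,0.289,3.5],[19.6,-21.9,0,0,0,0.289,3.5],[19.6,-21.9,0,0,0,0.289,3.5],[19.6,-21.9,0,0,0,0.289,3.5],[19.6,-21.9,0,0,0,0.289,3.5],[19.6,-21.9,0,0,0,0.289,3.5],[19.6,-21.9,0,0,0,0.289,3.5],[19.6,-21.9,0,0,0,0.289,3.5]]]';python3 -m inch '[[[0,0,0,0,0,0,3.5],[0,0,0,0,0,0,3.5]]]'; python3 go.py 0.6368 -0.0003 0.135 -3;python3 - <<'E'
from meas import *
s=status.read_state();im,d=grab_frame("wrist");C=cam("wrist",s);cv2.imwrite("pics/w7.png",im[:,:,::-1])
for u,v in((100,250),(150,150),(200,250),(130,200)): print((C[2]+ray(C,[(u,v)])[0]*d[v,u]).round(4))
E
```

```text
t: 26.03
tcp_pos: [0.6369, 0.0051, 0.2075]
orientation: [[0.999, -0.049, -0.002], [-0.049, -0.999, 0.001], [-0.002, -0.001, -1.0]]
ft_force: [0.8, 0.1, -0.4]
grip_width: 0.0441
grasp_force: 29.8
t: 26.2
tcp_pos: [0.635, -0.0002, 0.2074]
orientation: [[0.999, -0.052, -0.004], [-0.052, -0.999, -0.0], [-0.004, 0.0, -1.0]]
ft_force: [-0.7, 0.3, -0.2]
grip_width: 0.044
grasp_force: 29.8
d [ 0.21 -0.    7.24] w [0.    0.004 0.   ]  dist 7.2
[0.6477 0.1301 0.1192]
[ 0.6989  0.1406 -0.    ]
[0.6429 0.0745 0.1129]
[0.6752 0.1095 0.115 ]
```

```bash
python3 -m inch '[[[0.1,0,3,0,0,0,3.5],[0.1,0,5.5,0,0,0,3.5],[0.1,0,7.2,0,0,0,3.5],[0.1,0,7.2,0,0,0,3.5],[0.1,0,7.2,0,0,0,5.4],[0.1,0,7.2,0,0,0,5.4],[0.1,0,7.2,0,0,0,5.4],[0.1,0,3,0,0,0,5.4]]]'; python3 -m inch '[[[0,0,-4,0,0,0,5.4],[0,-3.5,-5,0,0,0,6],[1,-7,-5,0,-0.1,0,6],[2,-10,-5,0,-0.2,0,6],[3,-13,-5,0,-0.3,0,6],[3.7,-14.5,-4,0,-0.35,0,6],[3.7,-14.5,-1,0,-0.35,0,6],[3.7,-14.5,-1,0,-0.35,0,6]]]';python3 -m inch '[[[0,0,0,0,0,0,6],[0,0,0,0,0,0,6],[0,0,0,0,0,0,6]]]'
cat > band.py <<'E'
from meas import *
s=status.read_state();im,d=grab_frame("wrist");C=cam("wrist",s);cv2.imwrite("pics/band.png",im[:,:,::-1])
vs,us=np.mgrid[120:330,200:520];uv=np.c_[us.ravel(),vs.ravel()]
P=C[2]+ray(C,uv)*d[vs.ravel(),us.ravel()][:,None]
c=np.array([.584,.0425]);q=P[:,:2]-c;lx=q@[.9986,-.052];ly=q@[.052,.9986];z=P[:,2]
# clip tail (left of post) and pointer part between pan and post
for k,m in(("clip tail",(ly>.135)&(ly<.15)&(abs(lx-.069)<.006)&(z>.03)),("pointer",(ly>.096)&(ly<.104)&(abs(lx-.069)<.009)&(z>.05))):
    h,e=np.histogram(z[m],np.arange(.03,.14,.002));print(k,[(round(e[i],3),int(h[i])) for i in range(len(h)) if h[i]>3])
m=(lx>.0)&(lx<.08)&(ly>-.05)&(ly<.08)&(z>.06);h,e=np.histogram(z[m],np.arange(.06,.16,.001));i=h.argmax();print("floor",np.median(z[m&(abs(z-e[i])<.003)]).round(4))
print(s["t"],s["tcp_pos"].round(4))
E
python3 band.py
```

```text
t: 26.92
tcp_pos: [0.6334, -0.0005, 0.1723]
orientation: [[0.998, -0.054, -0.013], [-0.054, -0.999, 0.001], [-0.013, -0.0, -1.0]]
ft_force: [0.3, -0.9, -1.6]
grip_width: 0.0541
grasp_force: 0.0
t: 27.58
tcp_pos: [0.6799, 0.1431, 0.1824]
orientation: [[0.935, -0.052, -0.351], [-0.049, -0.999, 0.017], [-0.352, 0.001, -0.936]]
ft_force: [-0.7, -0.4, -1.0]
grip_width: 0.0599
grasp_force: 0.0
t: 27.83
tcp_pos: [0.6816, 0.1419, 0.1901]
orientation: [[0.938, -0.054, -0.342], [-0.05, -0.999, 0.019], [-0.343, -0.001, -0.94]]
ft_force: [0.0, 0.1, 0.4]
grip_width: 0.0599
grasp_force: 0.0
clip tail [(np.float64(0.078), 25), (np.float64(0.08), 200), (np.float64(0.082), 33), (np.float64(0.09), 16), (np.float64(0.092), 80), (np.float64(0.094), 21), (np.float64(0.096), 39), (np.float64(0.098), 134), (np.float64(0.1), 73)]
pointer [(np.float64(0.094), 5), (np.float64(0.096), 25), (np.float64(0.098), 85), (np.float64(0.1), 38)]
floor 0.104
27.8333 [0.6816 0.1419 0.1901]
```

```bash
python3 go.py 0.56 -0.03 0.21 -3  0.4135 -0.258 0.1 -11.5; python3 -m inch '[[[-3,3,0,0,0.1,0,6],[-6,6,1,0,0.2,0,6],[-9,10,2,0,0.3,0,6],[-12,14,3,0,0.347,0,6],[-12,17.5,3,0,0.347,0,6],[-12,17.5,3,0,0.347,0,6]]]'; python3 go.py 0.4135 -0.258 0.1 -11.5
```

```text
d [-11.22  17.83   1.94] w [-0.001  0.35  -0.001]  dist 21.2
d [-13.44  23.54  11.  ] w [0.    0.    0.148]  dist 29.2
t: 28.38
tcp_pos: [0.5468, -0.0273, 0.2027]
orientation: [[0.999, -0.053, -0.003], [-0.053, -0.999, -0.0], [-0.003, 0.001, -1.0]]
ft_force: [0.3, -0.8, 0.4]
grip_width: 0.0602
grasp_force: 0.0
d [-12.06  23.74  10.32] w [0.001 0.003 0.148]  dist 28.6
```

```bash
python3 -m inch '[[[-12,23.7,3,0,0,0.148,6],[-12,23.7,3,0,0,0.148,6],[-12,23.7,3,0,0,0.148,6],[-12,23.7,3,0,0,0.148,6],[-12,23.7,6,0,0,0.148,6],[-12,23.7,10,0,0,0.148,6],[-12,23.7,10,0,0,0.148,6],[-12,23.7,10,0,0,0.148,6]]]';python3 -m inch '[[[0,0,0,0,0,0,6],[0,0,0,0,0,0,6]]]'; python3 go.py 0.4135 -0.258 0.0265 -11.5;  python3 - <<'E'
from meas import *
s=status.read_state();im,d=grab_frame("wrist");C=cam("wrist",s);measure("w",im,C,d)
E
```

```text
t: 29.05
tcp_pos: [0.4128, -0.2582, 0.099]
orientation: [[0.979, -0.203, -0.008], [-0.203, -0.979, 0.002], [-0.009, 0.0, -1.0]]
ft_force: [-0.8, 0.7, 0.3]
grip_width: 0.0602
grasp_force: 0.0
t: 29.22
tcp_pos: [0.4165, -0.2563, 0.1026]
orientation: [[0.98, -0.201, -0.005], [-0.201, -0.98, -0.001], [-0.004, 0.001, -1.0]]
ft_force: [1.1, 0.1, -0.3]
grip_width: 0.06
grasp_force: 0.0
d [-0.22  0.22  7.61] w [ 0.001  0.004 -0.001]  dist 7.6
w [543.6  60.3] 2697 [ 0.4983 -0.3827  0.024 ] [26. 26.] 86.1
w [528.  232.6] 1737 [ 0.412  -0.3697  0.024 ] [26. 26.] 1.0
w [326.8 269.4] 1909 [ 0.4133 -0.2567  0.024 ] [25. 25.] 79.3
```

```bash
python3 -m inch '[[[-0.3,0.2,3,0,0,0,6],[-0.3,0.2,6,0,0,0,6],[-0.3,0.2,7.5,0,0,0,6],[-0.3,0.2,7.5,0,0,0,6],[-0.3,0.2,7.5,0,0,0,3.5],[-0.3,0.2,7.5,0,0,0,3.5],[-0.3,0.2,7.5,0,0,0,3.5],[-0.3,0.2,7.5,0,0,0,3.5]]]'; python3 -m inch '[[[0,0,-4,0,0,0,3.5],[0,0,-8,0,0,0,3.5],[0,0,-12,0,0,0,3.5],[0,0,-16,0,0,0,3.5],[0,0,-18,0,0,0,3.5],[0,0,-18,0,0,0,3.5],[0,0,-18,0,0,0,3.5]]]';  python3 go.py 0.641 0.0795 0.20 -3
```

```text
t: 29.93
tcp_pos: [0.4132, -0.2577, 0.028]
orientation: [[0.98, -0.2, -0.004], [-0.2, -0.98, -0.001], [-0.003, 0.002, -1.0]]
ft_force: [1.5, 2.4, 9.3]
grip_width: 0.0439
grasp_force: 30.0
t: 30.52
tcp_pos: [0.4135, -0.2575, 0.2077]
orientation: [[0.98, -0.2, -0.003], [-0.2, -0.98, -0.002], [-0.003, 0.002, -1.0]]
ft_force: [-1.3, 0.6, -1.1]
grip_width: 0.0439
grasp_force: 30.0
d [ 15.56 -37.57   0.64] w [ 0.002  0.003 -0.149]  dist 40.7
```

```bash
python3 -m inch '[[[12,-29,0,0,0,-0.149,3.5],[12,-29,0,0,0,-0.149,3.5],[12,-29,0,0,0,-0.149,3.5],[12,-29,0,0,0,-0.149,3.5],[12,-29,0,0,0,-0.149,3.5],[12,-29,0,0,0,-0.149,3.5],[12,-29,0,0,0,-0.149,3.5],[12,-29,0,0,0,-0.149,3.5]]]';python3 go.py 0.641 0.0795 0.19 -3;
```

```text
t: 31.18
tcp_pos: [0.5896, 0.0064, 0.2036]
orientation: [[0.999, -0.05, -0.008], [-0.05, -0.999, 0.001], [-0.008, -0.001, -1.0]]
ft_force: [0.5, -0.6, -0.7]
grip_width: 0.0439
grasp_force: 30.0
d [ 4.77 -7.55  1.33] w [-0.001  0.008  0.002]  dist 9.0
```

```bash
python3 -m inch '[[[2,-3.5,0,0,0,0,3.5],[4.7,-7.3,0,0,0,0,3.5],[4.7,-7.3,0,0,0,0,3.5],[4.7,-7.3,0,0,0,0,3.5]]]'; python3 go.py 0.641 0.0795 0.126 -3
```

```text
t: 31.52
tcp_pos: [0.6395, 0.0751, 0.2028]
orientation: [[0.999, -0.05, -0.009], [-0.05, -0.999, 0.0], [-0.009, 0.0, -1.0]]
ft_force: [0.1, -0.5, -0.1]
grip_width: 0.0436
grasp_force: 30.0
d [ 0.2  -0.45  7.68] w [0.    0.009 0.003]  dist 7.7
```

```bash
python3 -m inch '[[[0.2,-0.4,3,0,0.009,0,3.5],[0.2,-0.4,6,0,0.009,0,3.5],[0.2,-0.4,7.6,0,0.009,0,3.5],[0.2,-0.4,7.6,0,0.009,0,3.5],[0.2,-0.4,7.6,0,0.009,0,5.4],[0.2,-0.4,7.6,0,0.009,0,5.4],[0.2,-0.4,7.6,0,0.009,0,5.4],[0.2,-0.4,4,0,0.009,0,5.4]]]'; python3 -m inch '[[[0,0,-4,0,0,0,5.4],[1,-1,-6,0,-0.1,0,6],[2,-3,-6,0,-0.2,0,6],[3,-5,-6,0,-0.3,0,6],[4,-6.5,-6,0,-0.35,0,6],[4,-6.5,-3,0,-0.35,0,6],[4,-6.5,-3,0,-0.35,0,6],[4,-6.5,-3,0,-0.35,0,6]]]';python3 -m inch '[[[0,0,0,0,0,0,6],[0,0,0,0,0,0,6],[0,0,0,0,0,0,6],[0,0,0,0,0,0,6]]]'; python3 band.py; python3 -c "
import cv2
im=cv2.imread('pics/band.png');cv2.imwrite('pics/b1.png',cv2.resize(cv2.convertScaleAbs(im[150:320,210:370],alpha=1.8,beta=20),None,fx=4.2,fy=3.5,interpolation=0))"
```

```text
t: 32.18
tcp_pos: [0.6389, 0.0767, 0.1608]
orientation: [[0.999, -0.053, -0.006], [-0.053, -0.999, -0.001], [-0.005, 0.001, -1.0]]
ft_force: [-0.8, 0.4, -1.3]
grip_width: 0.0535
grasp_force: 0.0
t: 32.85
tcp_pos: [0.6841, 0.1397, 0.1947]
orientation: [[0.938, -0.052, -0.342], [-0.049, -0.999, 0.017], [-0.342, 0.001, -0.94]]
ft_force: [-0.6, 0.5, -0.2]
grip_width: 0.0603
grasp_force: 0.0
t: 33.18
tcp_pos: [0.6848, 0.1397, 0.1967]
orientation: [[0.94, -0.052, -0.338], [-0.049, -0.999, 0.018], [-0.338, -0.0, -0.941]]
ft_force: [-0.9, 0.9, -0.5]
grip_width: 0.0602
grasp_force: 0.0
clip tail [(np.float64(0.078), 14), (np.float64(0.08), 149), (np.float64(0.082), 20), (np.float64(0.088), 25), (np.float64(0.09), 45), (np.float64(0.092), 291), (np.float64(0.094), 35)]
pointer [(np.float64(0.088), 23), (np.float64(0.09), 43), (np.float64(0.092), 73)]
floor 0.0964
33.1833 [0.6848 0.1397 0.1967]
```

View pics/b1.png

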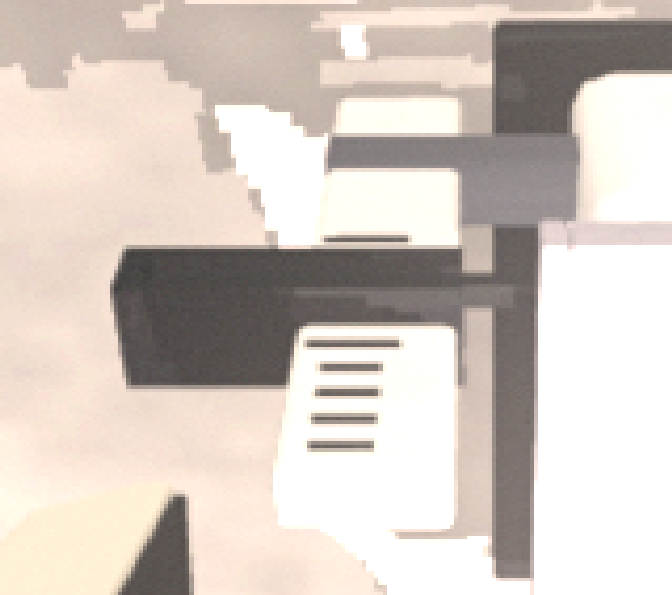

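```bash
cat >> band.py <<'E'
np.save("pics/P.npy",np.c_[lx,ly,z,uv])
m=(ly>.128)&(ly<.142)&(z>.05)
h,e=np.histogram(z[m],np.arange(.074,.104,.0005));print([(round(float(e[i])*1e3,1),int(h[i])) for i in range(len(h)) if h[i]>2])
u0=int(np.median(uv[m][:,0]))
for u in(u0,u0+6):
    k=(uv[:,0]==u)&(z>.05)&(z<.11);print(u,[(int(a),round(float(b)*1e3,1),round(float(c)*1e3,1)) for a,b,c in zip(uv[k][:,1],lx[k],z[k])])
E
python3 band.py
```

```text
clip tail [(np.float64(0.078), 22), (np.float64(0.08), 145), (np.float64(0.082), 17), (np.float64(0.088), 27), (np.float64(0.09), 43), (np.float64(0.092), 287), (np.float64(0.094), 41)]
pointer [(np.float64(0.088), 15), (np.float64(0.09), 61), (np.float64(0.092), 54)]
floor 0.0964
33.2333 [0.6848 0.1398 0.1963]
[(79.0, 10), (79.5, 5), (80.0, 23), (80.5, 36), (81.0, 52), (81.5, 28), (82.0, 16), (82.5, 5), (88.0, 3), (88.5, 8), (89.0, 5), (89.5, 8), (90.0, 12), (90.5, 11), (91.0, 8), (91.5, 14), (92.0, 50), (92.5, 130), (93.0, 178), (93.5, 125), (94.0, 48), (94.5, 13), (96.0, 4), (98.0, 3), (99.5, 4), (102.0, 3), (103.0, 3)]
251 [(220, 72.2, 79.1), (221, 73.1, 81.6), (222, 71.9, 81.0), (223, 71.4, 81.4), (224, 70.8, 81.6), (225, 70.3, 82.1), (226, 69.0, 81.3), (227, 68.5, 81.6), (228, 73.0, 89.7), (229, 72.2, 89.6), (230, 72.2, 90.8), (231, 72.5, 92.3), (232, 71.9, 92.7), (233, 71.6, 93.3), (234, 70.5, 92.7), (235, 69.5, 92.4), (236, 68.8, 92.4), (237, 68.7, 93.4), (238, 67.8, 93.2), (239, 66.7, 92.7), (240, 65.8, 92.4), (241, 65.8, 93.5), (242, 64.1, 92.3), (243, 63.8, 93.0), (244, 63
[... 360 characters left out ...]
23, 71.1, 81.0), (224, 70.5, 81.2), (225, 70.0, 81.6), (226, 69.0, 81.2), (227, 68.5, 81.6), (228, 72.8, 89.5), (229, 72.1, 89.5), (230, 72.7, 91.5), (231, 72.7, 92.7), (232, 72.0, 92.7), (233, 71.8, 93.6), (234, 70.7, 93.0), (235, 69.9, 93.0), (236, 69.5, 93.4), (237, 68.2, 92.7), (238, 67.9, 93.3), (239, 67.2, 93.4), (240, 65.7, 92.3), (241, 65.6, 93.3), (242, 64.9, 93.4), (243, 63.4, 92.4), (244, 63.4, 93.5), (245, 62.4, 93.2), (246, 61.3, 92.7), (247, 60.7, 92.9), (248, 60.3, 93.5), (249, 59.7, 93.7), (250, 58.6, 93.4), (251, 57.7, 93.2), (252, 56.1, 92.1), (253, 55.5, 92.3), (254, 54.8, 92.5), (255, 55.4, 94.4), (256, 54.5, 94.3), (257, 53.4, 93.8), (258, 51.2, 91.9), (259, 52.1, 94.3)]
```

```bash
python3 go.py 0.56 -0.06 0.21 -3; python3 -m inch '[[[-3,4,0,0,0.1,0,6],[-6,8,1,0,0.2,0,6],[-9,12,2,0,0.3,0,6],[-12,16,2,0,0.345,0,6],[-12,20,2,0,0.345,0,6],[-12,23,2,0,0.345,0,6],[-12,23,2,0,0.345,0,6]]]'; python3 go.py 0.499 -0.382 0.1 -3.5
```

```text
d [-11.21  20.61   2.56] w [-0.     0.346  0.   ]  dist 23.6
t: 33.87
tcp_pos: [0.5519, -0.0854, 0.2184]
orientation: [[0.999, -0.052, -0.001], [-0.052, -0.999, -0.0], [-0.001, 0.001, -1.0]]
ft_force: [0.2, -0.1, 0.0]
grip_width: 0.0599
grasp_force: 0.0
d [-3.72 29.89 11.85] w [0.001 0.001 0.009]  dist 32.4
```

```bash
python3 -m inch '[[[-3.8,29.5,3,0,0,0.009,6],[-3.8,29.5,3,0,0,0.009,6],[-3.8,29.5,3,0,0,0.009,6],[-3.8,29.5,3,0,0,0.009,6],[-3.8,29.5,5,0,0,0.009,6],[-3.8,29.5,8,0,0,0.009,6],[-3.8,29.5,11,0,0,0.009,6],[-3.8,29.5,11,0,0,0.009,6]]]';python3 -m inch '[[[0,0,0,0,0,0,6],[0,0,0,0,0,0,6]]]'; python3 go.py 0.499 -0.382 0.0275 -3.5;  python3 - <<'E'
from meas import *
s=status.read_state();im,d=grab_frame("wrist");C=cam("wrist",s);measure("w",im,C,d)
E
```

```text
t: 34.53
tcp_pos: [0.4993, -0.3783, 0.1071]
orientation: [[0.998, -0.062, -0.0], [-0.062, -0.998, -0.001], [-0.0, 0.001, -1.0]]
ft_force: [0.3, 1.0, -0.4]
grip_width: 0.0604
grasp_force: 0.0
t: 34.7
tcp_pos: [0.4986, -0.3765, 0.1059]
orientation: [[0.998, -0.063, -0.004], [-0.063, -0.998, 0.002], [-0.004, -0.002, -1.0]]
ft_force: [0.7, -0.4, 0.4]
grip_width: 0.0601
grasp_force: 0.0
d [0.11 0.56 7.83] w [-0.002  0.004 -0.002]  dist 7.9
w [304.9 159.9] 343 [ 0.557  -0.3691  0.024 ] [25.  6.] 86.4
w [334.  263.6] 1894 [ 0.4978 -0.3814  0.024 ] [26. 25.] 86.4
```

```bash
python3 -m inch '[[[0,0.5,3,0,0,0,6],[0,0.5,6,0,0,0,6],[0,0.5,7.8,0,0,0,6],[0,0.5,7.8,0,0,0,6],[0,0.5,7.8,0,0,0,3.5],[0,0.5,7.8,0,0,0,3.5],[0,0.5,7.8,0,0,0,3.5],[0,0.5,7.8,0,0,0,3.5]]]'; python3 -m inch '[[[0,0,-4,0,0,0,3.5],[0,0,-8,0,0,0,3.5],[0,0,-12,0,0,0,3.5],[0,0,-16,0,0,0,3.5],[0,0,-18,0,0,0,3.5],[0,0,-18,0,0,0,3.5],[0,0,-18,0,0,0,3.5]]]';  python3 go.py 0.529 0.0454 0.20 -3
```

```text
t: 35.42
tcp_pos: [0.5004, -0.3815, 0.0317]
orientation: [[0.998, -0.061, 0.001], [-0.061, -0.998, -0.002], [0.001, 0.002, -1.0]]
ft_force: [0.5, 2.1, 8.8]
grip_width: 0.044
grasp_force: 30.0
t: 36.0
tcp_pos: [0.4999, -0.3812, 0.211]
orientation: [[0.998, -0.061, 0.0], [-0.061, -0.998, -0.002], [0.0, 0.002, -1.0]]
ft_force: [0.3, 0.1, -1.7]
grip_width: 0.0436
grasp_force: 30.0
d [  0.3  -42.76   1.02] w [ 0.002 -0.    -0.009]  dist 42.8
```

```bash
python3 -m inch '[[[0.2,-32,0,0,0,-0.009,3.5],[0.2,-32,0,0,0,-0.009,3.5],[0.2,-32,0,0,0,-0.009,3.5],[0.2,-32,0,0,0,-0.009,3.5],[0.2,-32,0,0,0,-0.009,3.5],[0.2,-32,0,0,0,-0.009,3.5],[0.2,-32,0,0,0,-0.009,3.5],[0.2,-32,0,0,0,-0.009,3.5]]]';python3 -m inch '[[[0.1,-4,0,0,0,0,3.5],[0.1,-8,0,0,0,0,3.5],[0.1,-10.5,0,0,0,0,3.5],[0.1,-10.5,0,0,0,0,3.5],[0.1,-10.5,0,0,0,0,3.5],[0.1,-10.5,0,0,0,0,3.5]]]';python3 go.py 0.529 0.0454 0.123 -3
```

```text
t: 36.67
tcp_pos: [0.52, -0.0585, 0.2079]
orientation: [[0.999, -0.051, -0.005], [-0.051, -0.999, 0.001], [-0.005, -0.001, -1.0]]
ft_force: [0.2, 0.2, -0.1]
grip_width: 0.0438
grasp_force: 30.0
t: 37.17
tcp_pos: [0.5271, 0.0426, 0.2084]
orientation: [[0.999, -0.052, -0.004], [-0.052, -0.999, -0.0], [-0.004, 0.0, -1.0]]
ft_force: [-0.1, -0.2, -0.7]
grip_width: 0.0439
grasp_force: 30.0
d [ 0.21 -0.3   8.54] w [0.    0.004 0.   ]  dist 8.5
```

```bash
python3 -m inch '[[[0.1,-0.2,3,0,0,0,3.5],[0.1,-0.2,6,0,0,0,3.5],[0.1,-0.2,8.5,0,0,0,3.5],[0.1,-0.2,8.5,0,0,0,3.5],[0.1,-0.2,8.5,0,0,0,5.4],[0.1,-0.2,8.5,0,0,0,5.4],[0.1,-0.2,8.5,0,0,0,5.4],[0.1,-0.2,5,0,0,0,5.4]]]'; python3 -m inch '[[[0,0,-4,0,0,0,5.4],[4,-2,-7,0,0,0,6],[8,-5,-7,0,-0.1,0,6],[12,-7,-7,0,-0.2,0,6],[15,-10,-7,0,-0.3,0,6],[15,-10,-6,0,-0.35,0,6],[15,-10,-4,0,-0.35,0,6],[15,-10,-4,0,-0.35,0,6]]]';python3 -m inch '[[[0,0,0,0,0,0,6],[0,0,0,0,0,0,6],[0,0,0,0,0,0,6],[0,0,0,0,0,0,6]]]'; python3 band.py; python3 -c "
import cv2
im=cv2.imread('pics/band.png');cv2.imwrite('pics/b2.png',cv2.convertScaleAbs(im,alpha=1.5,beta=20))"
```

```text
t: 37.83
tcp_pos: [0.5265, 0.0446, 0.1564]
orientation: [[0.999, -0.053, -0.009], [-0.053, -0.999, 0.0], [-0.009, 0.0, -1.0]]
ft_force: [-0.3, 0.4, -0.7]
grip_width: 0.0542
grasp_force: 0.0
t: 38.5
tcp_pos: [0.6841, 0.1381, 0.1946]
orientation: [[0.936, -0.051, -0.349], [-0.048, -0.999, 0.017], [-0.35, 0.001, -0.937]]
ft_force: [-1.3, -0.5, -1.6]
grip_width: 0.0602
grasp_force: 0.0
t: 38.83
tcp_pos: [0.6836, 0.1365, 0.2014]
orientation: [[0.938, -0.053, -0.342], [-0.049, -0.999, 0.018], [-0.342, -0.0, -0.94]]
ft_force: [-0.1, 0.6, -0.2]
grip_width: 0.0601
grasp_force: 0.0
clip tail [(np.float64(0.078), 19), (np.float64(0.08), 40), (np.float64(0.082), 40), (np.float64(0.084), 122), (np.float64(0.09), 16), (np.float64(0.092), 287), (np.float64(0.094), 37)]
pointer [(np.float64(0.08), 15), (np.float64(0.082), 26), (np.float64(0.084), 78)]
floor 0.089
38.8333 [0.6836 0.1365 0.2014]
[(79.0, 5), (79.5, 6), (80.0, 12), (80.5, 6), (81.0, 12), (81.5, 11), (82.0, 8), (82.5, 3), (83.0, 7), (83.5, 16), (84.0, 36), (84.5, 44), (85.0, 34), (85.5, 11), (86.0, 3), (91.0, 3), (91.5, 15), (92.0, 38), 
[... 950 characters left out ...]
17, 72.2, 82.9), (218, 72.4, 84.4), (219, 71.8, 84.6), (220, 70.7, 84.1), (221, 70.9, 85.6), (222, 69.6, 84.7), (223, 68.9, 84.9), (224, 72.4, 91.5), (225, 72.0, 92.0), (226, 72.5, 93.9), (227, 71.7, 94.0), (228, 70.4, 93.1), (229, 69.9, 93.4), (230, 68.9, 93.1), (231, 68.4, 93.4), (232, 67.2, 92.8), (233, 67.7, 94.6), (234, 65.6, 92.7), (235, 65.6, 93.8), (236, 64.2, 92.9), (237, 64.6, 94.7), (238, 63.0, 93.4), (239, 62.6, 93.9), (240, 62.1, 94.4), (241, 61.5, 94.7), (242, 59.8, 93.4), (243, 58.6, 92.8), (244, 57.4, 92.2), (245, 57.6, 93.5), (246, 56.8, 93.6), (247, 55.3, 92.6), (248, 54.0, 91.9), (249, 54.4, 93.6), (250, 53.2, 93.0), (251, 52.9, 93.7), (252, 52.1, 93.7), (253, 50.5, 92.7)]
```

View pics/b2.png

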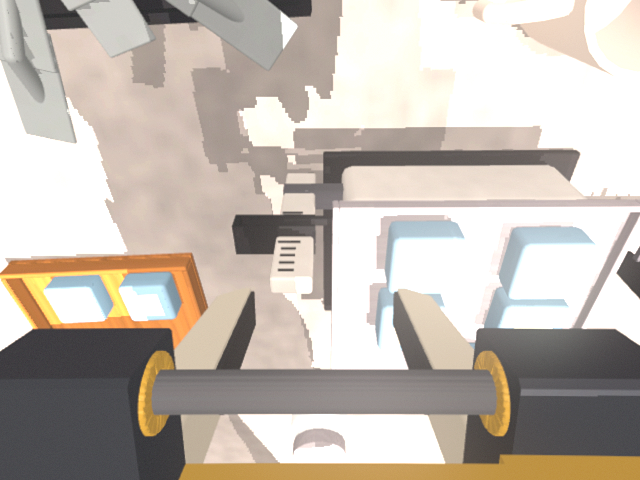

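```bash
python3 -m inch '[[[-3,4,0,0,0.1,0,6],[-6,8,0,0,0.2,0,6],[-9,12,1,0,0.3,0,6],[-11,16,1,0,0.347,0,6],[-11,20,1,0,0.347,0,6],[-11,23,1,0,0.347,0,6],[-11,23,1,0,0.347,0,6]]]'; python3 go.py 0.5687 -0.372 0.1 10; python3 - <<'E'
from meas import *
im,d=grab_frame("side");measure("side",im,cam("side"),d)
E
```

```text
t: 39.47
tcp_pos: [0.5636, -0.0902, 0.2294]
orientation: [[0.999, -0.053, -0.003], [-0.053, -0.999, -0.001], [-0.003, 0.001, -1.0]]
ft_force: [0.2, 0.4, 0.4]
grip_width: 0.06
grasp_force: 0.0
d [ 2.05 28.1  12.97] w [ 0.001  0.003 -0.228]  dist 31.0
side [358.4  14.8] 108 [1.4908 0.582  0.024 ] [207.  17.] 75.5
side [193.1 182.7] 79 [0.5448 0.3155 0.024 ] [25. 25.] 89.9
side [263.3 219.3] 111 [0.5252 0.0431 0.1151] [23. 23.] 87.1
side [319.  203.5] 58 [ 0.6298 -0.007   0.1153] [18. 28.] 58.6
side [451.5 362.6] 210 [ 0.5692 -0.3719  0.024 ] [26. 25.] 10.6
side [107.5 465.5] 172 [ 0.0795 -0.0833  0.024 ] [20. 21.] 42.5
side [397.1 430.2] 276 [ 0.4139 -0.3696  0.024 ] [25. 26.] 1.3
```

```bash
python3 -m inch '[[[2,27.8,3,0,0,-0.228,6],[2,27.8,3,0,0,-0.228,6],[2,27.8,3,0,0,-0.228,6],[2,27.8,3,0,0,-0.228,6],[2,27.8,5,0,0,-0.228,6],[2,27.8,8,0,0,-0.228,6],[2,27.8,12,0,0,-0.228,6],[2,27.8,12,0,0,-0.228,6]]]';python3 -m inch '[[[0,0,0,0,0,0,6],[0,0,0,0,0,0,6]]]'; python3 go.py 0.5687 -0.372 0.030 10
```

```text
t: 40.18
tcp_pos: [0.5696, -0.3681, 0.1073]
orientation: [[0.985, 0.173, -0.003], [0.173, -0.985, -0.001], [-0.003, 0.001, -1.0]]
ft_force: [0.1, -0.4, 0.4]
grip_width: 0.06
grasp_force: 0.0
t: 40.35
tcp_pos: [0.5691, -0.3658, 0.1068]
orientation: [[0.985, 0.173, -0.007], [0.173, -0.985, 0.002], [-0.006, -0.003, -1.0]]
ft_force: [0.7, -0.3, 0.4]
grip_width: 0.0597
grasp_force: 0.0
d [-0.1   0.62  7.67] w [-0.003  0.006 -0.   ]  dist 7.7
```

```bash
python3 -m inch '[[[-0.1,0.6,3,0,0.006,0,6],[-0.1,0.6,6,0,0.006,0,6],[-0.1,0.6,7.6,0,0.006,0,6],[-0.1,0.6,7.6,0,0.006,0,6],[-0.1,0.6,7.6,0,0.006,0,3.5],[-0.1,0.6,7.6,0,0.006,0,3.5],[-0.1,0.6,7.6,0,0.006,0,3.5],[-0.1,0.6,7.6,0,0.006,0,3.5]]]'; python3 -m inch '[[[0,0,-4,0,0,0,3.5],[0,0,-8,0,0,0,3.5],[0,0,-12,0,0,0,3.5],[0,0,-16,0,0,0,3.5],[0,0,-19,0,0,0,3.5],[0,0,-19,0,0,0,3.5],[0,0,-19,0,0,0,3.5]]]';  python3 go.py 0.455 0.312 0.20 0
```

```text
t: 41.02
tcp_pos: [0.5709, -0.3722, 0.0342]
orientation: [[0.985, 0.175, 0.004], [0.175, -0.985, -0.001], [0.004, 0.001, -1.0]]
ft_force: [0.1, 2.7, 7.9]
grip_width: 0.0436
grasp_force: 30.0
t: 41.6
tcp_pos: [0.5701, -0.3724, 0.2245]
orientation: [[0.985, 0.175, 0.005], [0.175, -0.985, -0.002], [0.004, 0.002, -1.0]]
ft_force: [-0.6, -0.2, -1.6]
grip_width: 0.0439
grasp_force: 30.0
d [  0.62 -69.41   2.28] w [ 0.002 -0.005  0.176]  dist 69.4
```

```bash
python3 -m inch '[[[0,-32,0,0,0,0.176,3.5],[0,-32,0,0,0,0.176,3.5],[0,-32,0,0,0,0.176,3.5],[0,-32,0,0,0,0.176,3.5],[0,-32,0,0,0,0.176,3.5],[0,-32,0,0,0,0.176,3.5],[0,-32,0,0,0,0.176,3.5],[0,-32,0,0,0,0.176,3.5]]]';python3 go.py 0.455 0.312 0.20 0; python3 -m inch '[[[-5.4,-32,1,0,0,0,3.5],[-5.4,-32,1,0,0,0,3.5],[-5.4,-32,1,0,0,0,3.5],[-5.4,-32,1,0,0,0,3.5],[-5.4,-32,1,0,0,0,3.5],[-5.4,-32,1,0,0,0,3.5],[-5.4,-32,1,0,0,0,3.5],[-5.4,-32,1,0,0,0,3.5]]]';python3 go.py 0.455 0.312 0.10 0
```

```text
t: 42.27
tcp_pos: [0.5118, -0.054, 0.2209]
orientation: [[1.0, 0.001, -0.001], [0.001, -1.0, 0.002], [-0.001, -0.002, -1.0]]
ft_force: [0.9, 0.3, -0.5]
grip_width: 0.0436
grasp_force: 30.0
d [ -5.65 -36.6    2.17] w [-0.002  0.001  0.001]  dist 37.1
t: 42.93
tcp_pos: [0.458, 0.2654, 0.2112]
orientation: [[1.0, 0.001, -0.001], [0.001, -1.0, 0.001], [-0.001, -0.001, -1.0]]
ft_force: [0.3, -0.4, -0.1]
grip_width: 0.0437
grasp_force: 30.0
d [-0.29 -4.65 11.12] w [-0.001  0.001  0.001]  dist 12.1
```

```bash
python3 -m inch '[[[-0.2,-3,4,0,0,0,3.5],[-0.2,-4.6,8,0,0,0,3.5],[-0.2,-4.6,11,0,0,0,3.5],[-0.2,-4.6,11,0,0,0,3.5],[-0.2,-4.6,11,0,0,0,3.5]]]';python3 go.py 0.455 0.312 0.039 0
```

```text
t: 43.35
tcp_pos: [0.4564, 0.3085, 0.1008]
orientation: [[1.0, 0.0, -0.003], [0.0, -1.0, -0.001], [-0.003, 0.001, -1.0]]
ft_force: [1.0, -0.6, -0.4]
grip_width: 0.0435
grasp_force: 30.0
d [-0.12 -0.36  6.18] w [0.001 0.003 0.   ]  dist 6.2
```

Place, lift and head back for the last one.

```bash
python3 -m inch '[[[0,-0.3,3,0,0,0,3.5],[0,-0.3,5,0,0,0,3.5],[0,-0.3,6.1,0,0,0,3.5],[0,-0.3,6.1,0,0,0,3.5],[0,-0.3,6.1,0,0,0,5.4],[0,-0.3,6.1,0,0,0,5.4],[0,-0.3,6.1,0,0,0,5.4],[0,-0.3,3,0,0,0,5.4]]]'; python3 -m inch '[[[0,0,-4,0,0,0,5.4],[0,0,-8,0,0,0,5.4],[0,2,-12,0,0,0,6],[0,6,-14,0,0,0,6],[0,10,-14,0,0,0,6],[0,14,-14,0,0,0,6],[0,18,-14,0,0,0,6],[0,22,-14,0,0,0,6]]]';python3 go.py 0.4135 -0.3695 0.2 1; python3 -m inch '[[[-2,32,0,0,0,0,6],[-2,32,0,0,0,0,6],[-2,32,0,0,0,0,6],[-2,32,0,0,0,0,6],[-2,32,0,0,0,0,6],[-2,32,0,0,0,0,6],[-2,32,0,0,0,0,6],[-2,32,0,0,0,0,6]]]';python3 go.py 0.4135 -0.3695 0.1 1
```

```text
t: 44.02
tcp_pos: [0.4559, 0.311, 0.0696]
orientation: [[1.0, -0.0, -0.004], [-0.0, -1.0, -0.002], [-0.004, 0.002, -1.0]]
ft_force: [-0.5, -0.0, -0.6]
grip_width: 0.054
grasp_force: 0.0
t: 44.68
tcp_pos: [0.4573, 0.0901, 0.2133]
orientation: [[1.0, 0.0, 0.003], [0.0, -1.0, 0.001], [0.003, -0.001, -1.0]]
ft_force: [0.2, 0.8, 0.1]
grip_width: 0.0596
grasp_force: 0.0
d [-4.39 45.97  1.25] w [-0.001 -0.003 -0.017]  dist 46.2
t: 45.35
tcp_pos: [0.437, -0.2312, 0.2127]
orientation: [[1.0, -0.002, 0.003], [-0.002, -1.0, -0.0], [0.003, 0.0, -1.0]]
ft_force: [1.1, 1.3, 0.6]
grip_width: 0.0601
grasp_force: 0.0
d [-2.36 13.83 11.27] w [ 0.    -0.003 -0.019]  dist 18.0
```

```bash
python3 -m inch '[[[-2.2,13.8,4,0,0,-0.019,6],[-2.2,13.8,8,0,0,-0.019,6],[-2.2,13.8,11,0,0,-0.019,6],[-2.2,13.8,11,0,0,-0.019,6],[-2.2,13.8,11,0,0,-0.019,6],[-2.2,13.8,11,0,0,-0.019,6],[-2.2,13.8,11,0,0,-0.019,6]]]'; python3 go.py 0.4135 -0.3695 0.030 1;  python3 - <<'E'
from meas import *
s=status.read_state();im,d=grab_frame("wrist");C=cam("wrist",s);measure("w",im,C,d)
E
```

```text
t: 45.93
tcp_pos: [0.4155, -0.3659, 0.102]
orientation: [[1.0, 0.018, 0.001], [0.018, -1.0, 0.001], [0.001, -0.001, -1.0]]
ft_force: [0.6, -1.0, -0.4]
grip_width: 0.0603
grasp_force: 0.0
d [-0.22  0.37  7.19] w [-0.001 -0.001  0.   ]  dist 7.2
w [329.8 269.9] 1956 [ 0.4131 -0.3684  0.024 ] [25. 26.] 1.0
```

```bash
python3 -m inch '[[[-0.2,0.3,3,0,0,0,6],[-0.2,0.3,6,0,0,0,6],[-0.2,0.3,7.2,0,0,0,6],[-0.2,0.3,7.2,0,0,0,6],[-0.2,0.3,7.2,0,0,0,3.5],[-0.2,0.3,7.2,0,0,0,3.5],[-0.2,0.3,7.2,0,0,0,3.5],[-0.2,0.3,7.2,0,0,0,3.5]]]'; python3 -m inch '[[[0,0,-4,0,0,0,3.5],[0,0,-8,0,0,0,3.5],[0,0,-12,0,0,0,3.5],[0,0,-16,0,0,0,3.5],[0,0,-18,0,0,0,3.5],[0,0,-18,0,0,0,3.5],[0,0,-18,0,0,0,3.5]]]';python3 -m inch '[[[1.5,-32,0,0,0,0.017,3.5],[1.5,-32,0,0,0,0.017,3.5],[1.5,-32,0,0,0,0.017,3.5],[1.5,-32,0,0,0,0.017,3.5],[1.5,-32,0,0,0,0.017,3.5],[1.5,-32,0,0,0,0.017,3.5],[1.5,-32,0,0,0,0.017,3.5],[1.5,-32,0,0,0,0.017,3.5]]]';  python3 go.py 0.455 0.380 0.20 0
```

```text
t: 46.65
tcp_pos: [0.4145, -0.3693, 0.0311]
orientation: [[1.0, 0.019, 0.003], [0.019, -1.0, -0.0], [0.003, 0.001, -1.0]]
ft_force: [0.2, 1.7, 8.1]
grip_width: 0.0434
grasp_force: 30.0
t: 47.23
tcp_pos: [0.4138, -0.3692, 0.2107]
orientation: [[1.0, 0.019, 0.003], [0.019, -1.0, -0.001], [0.003, 0.001, -1.0]]
ft_force: [0.4, 0.3, 0.0]
grip_width: 0.044
grasp_force: 30.0
t: 47.9
tcp_pos: [0.4212, -0.0458, 0.2085]
orientation: [[1.0, 0.003, -0.002], [0.003, -1.0, 0.002], [-0.002, -0.002, -1.0]]
ft_force: [0.8, -0.1, -0.4]
grip_width: 0.0439
grasp_force: 30.0
d [  3.49 -42.57   0.94] w [-0.002  0.002  0.003]  dist 42.7
```

```bash
python3 -m inch '[[[3.4,-32,0,0,0,0,3.5],[3.4,-32,0,0,0,0,3.5],[3.4,-32,0,0,0,0,3.5],[3.4,-32,0,0,0,0,3.5],[3.4,-32,0,0,0,0,3.5],[3.4,-32,0,0,0,0,3.5],[3.4,-32,0,0,0,0,3.5],[3.4,-32,0,0,0,0,3.5]]]';python3 -m inch '[[[0,-4,3,0,0,0,3.5],[0,-8,6,0,0,0,3.5],[0,-10.4,9,0,0,0,3.5],[0,-10.4,10,0,0,0,3.5],[0,-10.4,10,0,0,0,3.5],[0,-10.4,10,0,0,0,3.5],[0,-10.4,10,0,0,0,3.5]]]';  python3 go.py 0.455 0.381 0.037 0
```

```text
t: 48.57
tcp_pos: [0.455, 0.2741, 0.2086]
orientation: [[1.0, 0.003, -0.001], [0.003, -1.0, 0.001], [-0.001, -0.001, -1.0]]
ft_force: [0.5, -0.5, -0.6]
grip_width: 0.0438
grasp_force: 30.0
t: 49.15
tcp_pos: [0.4561, 0.3747, 0.1109]
orientation: [[1.0, 0.001, 0.001], [0.001, -1.0, 0.001], [0.001, -0.001, -1.0]]
ft_force: [-0.0, -0.2, -0.1]
grip_width: 0.0437
grasp_force: 30.0
d [-0.12 -0.62  7.39] w [-0.001 -0.001  0.001]  dist 7.4
```

```bash
python3 -m inch '[[[0,-0.6,3,0,0,0,3.5],[0,-0.6,6,0,0,0,3.5],[0,-0.6,7.3,0,0,0,3.5],[0,-0.6,7.3,0,0,0,3.5],[0,-0.6,7.3,0,0,0,5.2],[0,-0.6,7.3,0,0,0,5.2],[0,-0.6,7.3,0,0,0,5.2],[0,-0.6,4,0,0,0,5.2]]]'; python3 -m inch '[[[0,0,-4,0,0,0,5.2],[0,0,-8,0,0,0,5.2],[0,0,-12,0,0,0,6],[4,2,-14,0,-0.05,0,6],[8,6,-14,0,-0.1,0,6],[12,10,-14,0,-0.15,0,6],[16,14,-14,0,-0.2,0,6],[20,18,-14,0,-0.25,0,6]]]';python3 go.py 0.69 0.16 0.23 -3; python3 - <<'E'
from meas import *
im,d=grab_frame("scene");cv2.imwrite("pics/end.png",im[:,:,::-1]);measure("scene",im,cam("scene"),d)
E
```

```text
t: 49.82
tcp_pos: [0.4539, 0.3798, 0.067]
orientation: [[1.0, 0.001, -0.005], [0.001, -1.0, -0.003], [-0.005, 0.003, -1.0]]
ft_force: [0.0, -0.2, 0.7]
grip_width: 0.0518
grasp_force: 0.0
t: 50.48
tcp_pos: [0.6105, 0.2465, 0.212]
orientation: [[0.969, 0.002, -0.247], [0.003, -1.0, 0.002], [-0.247, -0.003, -0.969]]
ft_force: [-0.8, 1.1, 0.6]
grip_width: 0.0602
grasp_force: 0.0
d [ 7.24  8.66 -3.73] w [0.004 0.25  0.054]  dist 11.9
scene [436.1 112.6] 168 [-0.1392  0.0841  0.024 ] [156.  25.] 11.8
scene [434.6 115.6] 54 [-0.1207  0.0829  0.024 ] [134.   9.] 17.1
scene [362.4 277.6] 140 [0.6404 0.0753 0.1153] [25. 26.] 86.5
scene [521.2 279.6] 39 [0.4482 0.3892 0.024 ] [26.  9.] 5.2
```

View pics/end.png

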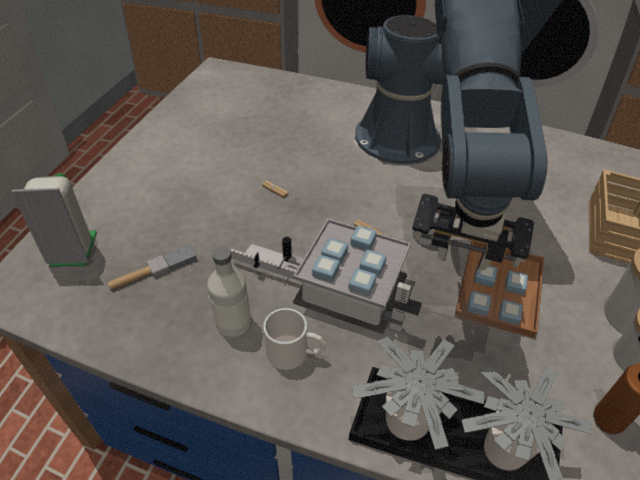

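```bash
python3 -m inch '[[[3,4,-2,0,-0.1,0,6],[5,8,-2,0,-0.1,0,6],[5,8,-2,0,-0.1,0,6],[5,8,-2,0,-0.1,0,6],[5,8,-2,0,-0.1,0,6]]]'; python3 band.py | cut -c1-700; python3 -m inch '[[[0,-4,-4,0,0,0,6],[0,-8,-8,0,0,0,6],[0,-8,-8,0,0,0,6],[0,-8,-8,0,0,0,6]]]'
```

```text
t: 50.95
tcp_pos: [0.6628, 0.168, 0.2176]
orientation: [[0.94, 0.001, -0.341], [0.001, -1.0, 0.001], [-0.341, -0.002, -0.94]]
ft_force: [0.0, 0.7, 0.5]
grip_width: 0.06
grasp_force: 0.0
clip tail [(np.float64(0.078), 7), (np.float64(0.08), 43), (np.float64(0.082), 35), (np.float64(0.084), 101), (np.float64(0.09), 18), (np.float64(0.092), 299), (np.float64(0.094), 39)]
pointer [(np.float64(0.08), 12), (np.float64(0.082), 23), (np.float64(0.084), 84)]
floor 0.089
50.95 [0.6628 0.168  0.2176]
[(79.5, 5), (80.0, 7), (80.5, 7), (81.0, 7), (81.5, 10), (82.0, 6), (82.5, 7), (83.0, 6), (83.5, 14), (84.0, 26), (84.5, 38), (85.0, 26), (85.5, 14), (90.5, 3), (91.0, 4), (91.5, 19), (92.0, 54), (92.5, 144), (93.0, 159), (93.5, 156), (94.0, 54), (94.5, 13), (95.0, 5), (95.5, 3), (96.0, 3), (98.0, 3), (99.5, 5), (100.5, 4), (101.0, 3), (102.5, 4)]
320 [(172, 72.7, 80.6), (173, 72.8, 82.2), (174, 72.8, 83.8), (175, 73.0, 85.6), (176, 71.7, 84.4), (177, 71.1, 84.6), (178, 70.4, 84.7), (179, 69.6, 84.4), (180, 72.1, 90.9), (181, 72.1, 92.3), (182, 71.7, 92.9), (183, 70.9, 92.6), (184, 70.9, 94.0), (18
[... 639 characters left out ...]
, (175, 72.2, 83.5), (176, 72.7, 86.0), (177, 71.4, 84.8), (178, 70.9, 85.2), (179, 70.0, 84.8), (180, 72.8, 91.8), (181, 72.5, 92.8), (182, 72.4, 93.9), (183, 71.7, 93.8), (184, 70.7, 93.2), (185, 69.8, 92.8), (186, 69.0, 92.6), (187, 68.4, 92.8), (188, 68.3, 94.0), (189, 66.8, 92.6), (190, 66.5, 93.3), (191, 65.6, 92.9), (192, 64.4, 92.1), (193, 64.5, 93.6), (194, 65.0, 95.8), (195, 64.4, 96.0), (196, 65.1, 98.7), (197, 64.9, 99.6), (198, 64.2, 99.5), (199, 65.5, 103.1), (200, 64.1, 102.0), (201, 64.
t: 51.33
tcp_pos: [0.6897, 0.2543, 0.2977]
orientation: [[0.942, 0.008, -0.335], [0.009, -1.0, 0.002], [-0.335, -0.004, -0.942]]
ft_force: [-0.1, -1.2, 0.7]
grip_width: 0.0597
grasp_force: 0.0
```

The final picture shows five tablets on the pan, four in the tray and the bar home. The pointer still stands between the lines.

```bash
python3 -c "from plant import job; print(job.close_job())"
```

```text
the job is handed in; nothing more can be done
None
```

Job handed in at about 51 s: with the pan empty, the bar was held level with the clip for over 2 s and let go home, then five tablets were laid on the pan (pointer about 3 mm above the lower line, 9 mm below the upper) and the other four put in the tray.

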